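# Lock the top of a display stand onto its base

## Robot

A 7-joint arm with a two-finger parallel gripper is mounted at the origin on the work surface. World frame = base frame: x ahead of the robot, y to its left, z up, the work surface at z = 0. Lengths are in mm, angles in rad, forces in N, time in s.
With the tool pointing down it reaches from about 400 to 875 mm from the base axis. Payload 6.5 kg.
Tool frame: the origin (TCP) lies between the finger pads; the fingertips stand 19 mm ahead of it and the grasp point (between the pads) is the TCP (bot.tip_reach is the distance from the TCP to the fingertips, in mm); z points along the fingers, y is the direction in which the jaws open and shut (so a half turn about z gives the same grasp; the last joint's range is limited). The gripper opens to 85 mm and grips with 20 to 120 N. Pads are 22 mm wide; open, the fingers measure 114 mm over their backs; the gripper's body (76 mm by 85 mm) begins 54 mm behind the grasp point. The pads swing forward as they close: fully open they stand 13 mm farther back than shut.
Start: joints at [1.108, 0.536, -0.004, 1.538, 0.003, 1.067, -0.071], TCP at [251.2, -599.49, 250.29] pointing down, gripper open.
Joint ranges: [-2.7, 2.7], [-0.37, 2.16], [-1.27, 1.26], [0.24, 2.4], [-1.31, 4.45], [0.19, 1.91], [-2.76, 2.76]. Speed limits (rad/s): [2.39, 2.39, 3.14, 3.14, 3.14, 3.14, 3.14].

## Interface

Orientations are given as [roll, pitch, yaw] about the fixed x, y, z axes, in that order (R = Rz(yaw) Ry(pitch) Rx(roll)).
In Python, from workcell import bot gives the robot as it stands.
- The arm moves only by the tool move_arm, never from a script. Its argument "deltas" is a list of rows, each a list of 7 numbers: the shift along the tool's x, y, z as a fraction of full scale, then the turn, a rotation vector about the tool's x, y, z as a fraction of full scale, then the opening, from 0 (shut) to 1 (fully open). In form: [[tx, ty, tz, rx, ry, rz, hand], ...]. A call has 1 to 20 rows; each row is the pose to reach, as a shift and turn from the pose measured when the call began, along the tool's axes at that moment; what a row does not reach only later rows make up. Full scale, the value 1, is 100 mm for a shift and 60 degrees for a turn. A row lasts 1/10 s, in which the tool goes at most 50 mm and 8.59 degrees, less where a joint would pass 70% of its speed; a pose out of reach is approached as far as the arm can. A call with a number of a shift or a turn outside -1 to 1 is refused whole. A call with a gripper value outside its range is refused whole. The fingers move at their own pace and stop on an object; the grip force is fixed at half the most. Time passes only in rows, so rows that repeat a pose let the fingers close. It gives the time, the measured TCP pose, the force and the opening at its end, in the units of the state.
- bot.observe(): the state, without advancing time (a new reading comes with each control period).
- bot.grab_frame(name): name is "scene" or "top" or "wrist"; returns the picture (420x560x3 uint8, blue, green, red); there is no depth.
- bot.get_calibration(name): a dict with "mtx" (3x3 intrinsics, pixels), "rvec" (rotation vector, rad) and "tvec" (3), from world to camera coordinates, as OpenCV has them; the wrist camera has in their place "mount" (4x4, takes a point from camera to tool coordinates, whose origin is the TCP and whose axes are the flange's). Camera axes: x right, y down, z forward; pixel columns grow to the right and rows downward; lengths in mm; the calibration is good to about 2 mm. A picture is of the moment at which its call begins: read the wrist's pose just before it. get_calibration takes no time and is no camera call.
- bot.close_job(): hands the job in, once; it reports no verdict.
Trained networks look in the newest picture that a camera, given by its name, has taken for a name from the list of things; names that differ only in an ending like _2 or _b are one class to them, and where a whole thing is asked for, a point or a joint stands for the part that bears it (a point fixed in the world has none). Each returns a list of dicts, best first, with "confidence" (0 to 1); they miss things now and then, are a little off and sometimes report something else, mostly with a low value. They report only what shows in the picture. A call takes as long as a camera call. They do not tell look-alikes from the thing itself.
- bot.cut_out(camera, thing): "pixels" (420x560 bool, what is visible of it) and "point" ([column, row] in pixels, amid what is visible of it).
- bot.place_of(camera, thing): "point" ([column, row] in pixels: a listed point, or the origin of a listed thing).
The state is a dict: "t": time; "q": joint angles; "qvel": joint speeds; "effort": joint torques, N m; "tcp_pos": TCP position; "eef_rot": TCP orientation; "ft_force": force on the tool from outside, world axes, zero at the start; "moment": the same for the moment, N m; "opening": finger opening in mm.
Only numpy, scipy, OpenCV 4.12 (cv2) and the standard library are available. Lean on these libraries where they do the work, as an engineer would, in place of code of your own. Each camera call takes 0.05 s, during which the arm holds its last target. There are 200 camera calls.

## Task

Of the two T-shaped display stands on the packing bench, the top of one has only been set loosely on its base and stands taller than the other. Push that top down the stub until its collar sits fully home on the base, then turn it clockwise (seen from above) just until the spring button pops out through the hole in the tube, and let go. Do not drag the stand along or round, its price card must go on facing the same way, and leave the finished stand and the stock around it alone.

Things in the scene. Friction and masses are not known exactly. Their poses are not given: they have to be found in the camera images.
- shoulder (a point): Top centre of the boss on the loose stand's base, z up. The base is a free-standing dark disc 190 mm across, 14 mm thick, 1.7 kg; its boss, 60 mm across, ends in the shoulder that the tube must sit on, 24 mm above the bench. From it rises a polished steel stub 32 mm across and 125 mm tall.
- ticket (a point): Middle of the blank white price card, 62 by 42 mm, clipped upright on the loose stand's base 80 mm from its centre, 41 mm above the bench: the front of the stand, which should go on facing the same way. The finished stand has one too.
- button (a joint): Spring button in the stub's side, 10 mm across, 40 mm above the shoulder; hidden by the collar at first, and which way it faces is not told. Value in m: 0 fully out, about 0.005 pushed in by the bore. Spring 7 N when out, 10 N pushed in. Forced on past the click (from about 0.25 N m), the top drags the whole stand round.
- upper: Loose top, 0.3 kg, 200 mm tall: steel tube 43 mm across (bore 34 mm) with a black collar 60 mm across, 26 mm tall, at its foot. Origin at the foot's centre, z up, y along the crossbar. It starts leaning up to 3 degrees, its flared mouth on the button, some 30 mm above the shoulder. 5 to 18 N straight down on the cap slides it home. There some 0.1 N m turns it until the button pops out.
- cap (a point): Centre of the flat top of the loose top's black cap, 200 mm above the tube's foot; 36 mm across at the top, 50 mm across 12 mm below. A 12 mm hole in the tube's side, 40 mm above its foot, must come over the button: a clockwise turn of 20 to 150 degrees seen from above, different each time.
- crossbar (a point): Middle of the loose top's crossbar, on the tube's axis, 30 mm below the cap's top, 170 mm above the foot. The bar is 16 mm thick and 200 mm long, along y, with a 24 mm ball on each end; the black hub round its middle is 50 mm across. Same axes as the loose top.
- finished_stand: The other, finished stand, of the same build with its button already through the hole: base 190 mm across, crossbar 194 mm and cap top 224 mm above the bench. Origin under the base's centre, y along its crossbar. A bystander.
- spray_can: A red spray can 52 mm across and 178 mm tall, standing; origin under its centre. A bystander.
- gift_carton: A blue carton 70 by 70 by 180 mm, standing; origin under its centre. A bystander.
- pump_bottle: A clear bottle 56 mm across and 150 mm tall, standing; origin under its centre. A bystander.
There are look-alikes about, which are no part of the job. Leave any blue look-alike of the part that bears shoulder alone.

How it is judged (in metres and radians):
At the end, for the whole second after the job is handed in: The spring button is out through the hole (within 2.5 mm of fully out), the tube's foot within 5 mm of the shoulder, the top within 3.4 and the base within 1.7 degrees of upright, at rest, the base and its price card within 15 mm of where they were (about 10 degrees of turn), nothing held (value of joint button below 0.0025 m and distance between upper and shoulder below 0.005 m and angle between upper's own z axis and vertical below 0.06 rad and angle between shoulder's own z axis and vertical below 0.03 rad and distance of each of shoulder, ticket from where it was at the start of the episode below 0.015 m and linear speed of upper below 0.02 m/s); the robot touches nothing.
It fails at once if the finished stand is moved more than 30 mm or tipped (distance of finished_stand from where it was at the start of the episode above 0.03 m or angle between finished_stand's own z axis and vertical above 0.2 rad).
It fails at once if the stock around the stands is moved more than 30 mm (distance of any of spray_can, gift_carton, pump_bottle from where it was at the start of the episode above 0.03 m).
It fails at once if the loose top or its base is tipped over (angle between upper's own z axis and vertical above 0.5 rad or angle between shoulder's own z axis and vertical above 0.3 rad).
It also fails if it takes over 69 s, if anything falls off the work surface, if the arm or the gripper's body presses on something with over 40 N, if the wrist force passes 120 N, or if a joint passes its speed limit or range.

## Working session

There is one attempt and no reset: what is moved stays moved. The work goes in short steps, Python scripts to look and compute and a tool call to move; the robot and the scene stay as the last step left them, time stands still between calls to the robot, and variables do not carry over. Pictures are saved under pics/ and viewed, about 8 in all and at most 12, crops included, and the job is handed in when it is done.

Besides the shell and the picture viewer there is one more tool, called by a JSON object that holds its "fn" and its "kwargs", one argument or row to a line. move_arm: Moves the arm, as the interface text tells. Its arguments: {"type":"object","properties":{"deltas":{"type":"array"}},"required":["deltas"]}

```bash
mkdir -p pics; cat > h.py <<'E'
import numpy as np, cv2
from workcell import bot
def ray(cam,px):
    c=bot.get_calibration(cam); R=cv2.Rodrigues(np.array(c["rvec"],float))[0]; t=np.array(c["tvec"],float).ravel()
    d=R.T@np.linalg.inv(np.array(c["mtx"]))@np.array([px[0],px[1],1.]); return -R.T@t,d
def atz(cam,px,z):
    o,d=ray(cam,px); return o+d*(z-o[2])/d[2]
def tri(p1,p2):
    (o1,d1),(o2,d2)=ray("scene",p1),ray("top",p2)
    s=np.linalg.lstsq(np.c_[d1,-d2],o2-o1,rcond=None)[0]; a,b=o1+s[0]*d1,o2+s[1]*d2
    return (a+b)/2,np.linalg.norm(a-b)
def proj(cam,P):
    c=bot.get_calibration(cam); return cv2.projectPoints(np.array(P,float).reshape(-1,3),np.array(c["rvec"],float),np.array(c["tvec"],float),np.array(c["mtx"],float),None)[0].reshape(-1,2)
E
python3 - <<'E'
from h import *
np.set_printoptions(precision=1,suppress=True)
ims=[]
for cam in("scene","top"):
    im=bot.grab_frame(cam); cv2.imwrite(f"pics/{cam}0.png",im)
    for th in("cap","crossbar","shoulder","ticket","upper","finished_stand","spray_can","gift_carton","pump_bottle"):
        z={"cap":254,"crossbar":224,"shoulder":24,"ticket":41,"upper":54}.get(th,0)
        for r in bot.place_of(cam,th): print(cam,th,round(r["confidence"],2),np.array(r["point"]),atz(cam,r["point"],z))
    ims.append(im)
print(bot.observe()["t"])
E
```

```text
scene crossbar 0.62 [216.4 166.1] [ 548.8 -234.2  224. ]
scene shoulder 0.87 [173.  262.6] [ 813.2 -227.9   24. ]
scene shoulder 0.78 [224.4 202.2] [ 536.5 -240.8   24. ]
scene shoulder 0.72 [236.7 276.1] [740.4 -33.4  24. ]
scene ticket 0.89 [238.1 189.2] [ 473.6 -226.6   41. ]
scene ticket 0.72 [260.5 166.1] [ 340.  -223.7   41. ]
scene ticket 0.67 [150.4 254.2] [ 834.9 -297.8   41. ]
scene upper 0.85 [223.1 196.5] [ 535.8 -242.8   54. ]
scene upper 0.66 [211.9 159.2] [ 420.4 -386.    54. ]
scene finished_stand 0.83 [336.4 255.3] [494.2 182.3   0. ]
scene spray_can 0.95 [237.5 276.6] [731.9 -39.2   0. ]
scene gift_carton 0.92 [418.4 304.3] [506.7 466.6   0. ]
scene gift_carton 0.61 [237.4 187.6] [ 443.9 -256.2    0. ]
scene pump_bottle 0.75 [174.5 177.2] [ 533.5 -483.1    0. ]
top cap 0.89 [358.9 201.8] [ 545.6 -246.1  254. ]
top crossbar 0.59 [357.6 204. ] [ 543.8 -248.   224. ]
top shoulder 0.96 [358.5 286.1] [ 277.9 -283.8   24. ]
top shoulder 0.93 [334.9 145.8] [ 805.  -209.7   24. ]
top shoulder 0.77 [341.9 207.5] [ 565.7 -230.7   24. ]
top ticket 0.89 [343.7 267.1] [ 345.4 -229.    41. ]
top ticket 0.75 [357.8 140.1] [ 822.5 -294.7   41. ]
top ticket 0.66 [346.4 234.1] [ 464.5 -241.9   41. ]
top upper 0.86 [347.9 212.5] [ 542.2 -247.1   54. ]
top finished_stand 0.76 [231.7 224. ] [505.6 180.8   0. ]
top finished_stand 0.21 [358.4 201.5] [ 593.1 -298.2    0. ]
top spray_can 0.52 [290.1 166.4] [729.4 -38.8   0. ]
top gift_carton 0.98 [155.6 227.5] [491.7 463.7   0. ]
top pump_bottle 0.6 [410.6 217.7] [ 531.5 -494.6    0. ]
1.0
```

View pics/scene0.png

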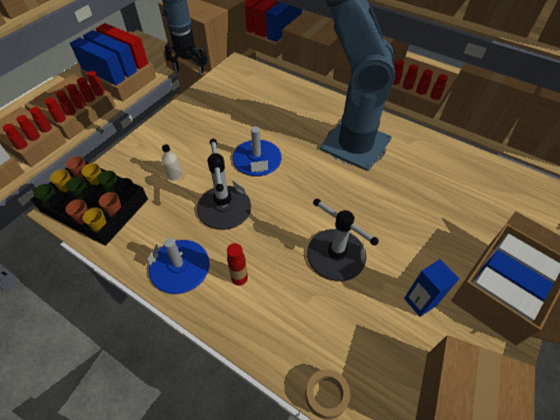

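View pics/top0.png

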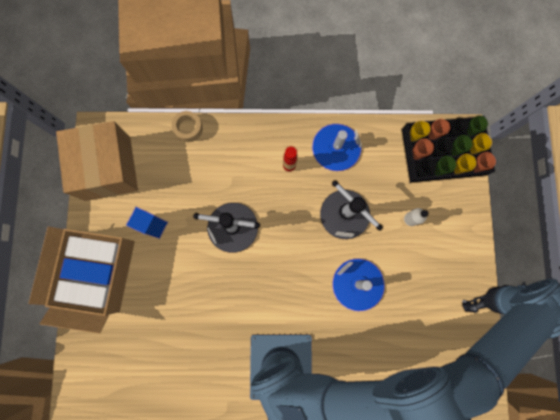

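Scene view: two dark T-stands, one with cap at (216,160) and one at (344,219). There are two blue bare bases at (257,157) and (178,263), which are look-alikes to leave. The dark stand at scene (216,160) / top (358,202) should be the loose one, so I'll check by triangulated cap heights and a crop.

```bash
python3 - <<'E'
from h import *
np.set_printoptions(precision=1,suppress=True)
s=cv2.imread("pics/scene0.png");t=cv2.imread("pics/top0.png")
a=cv2.resize(s[130:240,160:300],None,fx=4,fy=4,interpolation=2)[:, :400]
a=cv2.resize(s[130:235,175:275],(400,420),interpolation=2)
b=cv2.resize(s[190:295,290:390],(400,420),interpolation=2)
c=cv2.resize(t[165:255,305:391],(400,420),interpolation=2)
cv2.imwrite("pics/crop1.png",cv2.resize(np.hstack([a,b,c])[:, :],(800,280)))
cv2.imwrite("pics/crop1.png",np.hstack([a,c]))
print("finished cap",tri((344,217),(227,220)))
print("loose cap",tri((216,158),(358.9,201.8)))
print("bar ends",tri((213,142),(336,183)),tri((222,202),(380,227)))
print("ticket",tri((238.1,189.2),(346.4,234.1)), "shoulder",tri((224.4,202.2),(341.9,207.5)))
print({k:np.round(v,3) for k,v in bot.observe().items()})
print(bot.get_calibration("wrist"))
E
```

```text
finished cap (array([492.1, 175.5, 207.9]), np.float64(2.48496612086014))
loose cap (array([ 543.3, -242. ,  251.8]), np.float64(10.129847019366027))
bar ends (array([ 585.6, -168.7,  384.6]), np.float64(33.31959012435243)) (array([ 487.8, -360.7,  -94.5]), np.float64(86.94746395364466))
ticket (array([ 464.1, -241. ,   23. ]), np.float64(9.0078332370731)) shoulder (array([ 558. , -221.9,   62. ]), np.float64(5.227405656982976))
{'t': np.float64(1.0), 'q': array([ 1.1,  0.5, -0. ,  1.5,  0. ,  1.1, -0.1]), 'qvel': array([ 0.,  0., -0.,  0., -0., -0.,  0.]), 'effort': array([  0. , -58.3,   1. , -25.9,   0. ,   0. ,   0. ]), 'tcp_pos': array([ 251.2, -599.5,  250.3]), 'eef_rot': array([-3.1,  0. ,  0.4]), 'ft_force': array([ 0. ,  0.5, -0.5]), 'moment': array([ 0., -0.,  0.]), 'opening': np.float64(85.268)}
{'mtx': array([[302.1,   0. , 272.5],
       [  0. , 302.1, 212.5],
       [  0. ,   0. ,   1. ]]), 'mount': array([[   0. ,   -1. ,   -0.3,   77.7],
       [   1. ,   -0. ,    0. ,   -1.1],
       [  -0. ,   -0.3,    1. , -123.9],
       [   0. ,    0. ,    0. ,    1. ]])}
```

View pics/crop1.png

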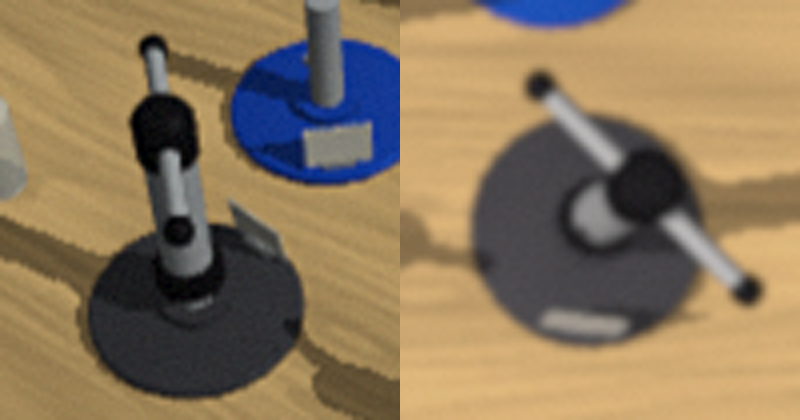

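The crop confirms it: bare stub shows below the collar, the cap is at z≈252 (finished ≈208), and the base is dark. I'll move above it now.

```bash
cat >> h.py <<'E'
from scipy.spatial.transform import Rotation as Ro
def plan(p,yaw=None):
    s=bot.observe(); R=Ro.from_euler("xyz",s["eef_rot"])
    d=R.inv().apply(np.array(p,float)-s["tcp_pos"])/100
    tgt=Ro.from_euler("xyz",[np.pi,0,s["eef_rot"][2] if yaw is None else yaw])
    w=(R.inv()*tgt).as_rotvec()/np.radians(60)
    print("t",round(s["t"],2),"pos",np.round(s["tcp_pos"],1),"rot",np.round(s["eef_rot"],3),"q7",round(s["q"][6],2),"d",np.round(d,3),"w",np.round(w,4),"F",np.round(s["ft_force"],1),"M",np.round(s["moment"],2),"open",round(s["opening"],1))
E
python3 - <<'E'
from h import *
plan([545,-245,350])
for a,b in [((336,183),(380,227))]:
    P,Q=atz("top",a,224),atz("top",b,224); print(P,Q,np.degrees(np.arctan2(*(P-Q)[1::-1])))
E
```

```text
t 1.0 pos [ 251.2 -599.5  250.3] rot [-3.142  0.     0.397] q7 -0.07 d [ 4.08  -2.134 -0.997] w [-0.  0. -0.] F [ 0.   0.5 -0.5] M [ 0.01 -0.05  0.03] open 85.3
[ 613.06513646 -179.46761628  224.        ] [ 469.13660859 -317.7588474   224.        ] 43.85567769854476
```

{"fn": "move_arm", "kwargs": {
  "deltas": [
    [0.3, -0.15, -0.5, 0, 0, 0, 0],
    [0.6, -0.3, -1, 0, 0, 0, 0],
    [1, -0.5, -1, 0, 0, 0, 0],
    [1, -0.53, -1, 0, 0, 0, 0]
  ]
}}

```text
t: 1.4
tcp_pos: [329.0, -508.4, 353.4]
eef_rot: [3.138, -0.005, 0.405]
ft_force: [0.7, 0.4, -0.5]
opening: 28.1
```

{"fn": "move_arm", "kwargs": {
  "deltas": [
    [0.45, -0.24, 0, 0, 0, 0, 0],
    [0.9, -0.48, 0, 0, 0, 0, 0],
    [1, -0.53, 0, 0, 0, 0, 0]
  ]
}}

```text
t: 1.7
tcp_pos: [403.8, -415.4, 353.8]
eef_rot: [3.139, -0.008, 0.411]
ft_force: [0.3, 0.8, -0.2]
opening: -0.3
```

{"fn": "move_arm", "kwargs": {
  "deltas": [
    [0.45, -0.24, 0, 0, 0, 0, 0],
    [0.9, -0.48, 0, 0, 0, 0, 0],
    [1, -0.53, 0, 0, 0, 0, 0]
  ]
}}

```text
t: 2.0
tcp_pos: [477.6, -321.4, 354.3]
eef_rot: [3.141, -0.01, 0.418]
ft_force: [-0.0, 0.2, -0.4]
opening: 0.1
```

{"fn": "move_arm", "kwargs": {
  "deltas": [
    [0.45, -0.24, 0, 0, 0, 0, 0],
    [0.9, -0.48, 0, 0, 0, 0, 0],
    [1, -0.53, 0, 0, 0, 0, 0],
    [1, -0.53, 0, 0, 0, 0, 0],
    [1, -0.53, 0, 0, 0, 0, 0]
  ]
}}

```text
t: 2.5
tcp_pos: [547.1, -232.9, 354.9]
eef_rot: [3.141, -0.009, 0.418]
ft_force: [0.0, -0.8, -1.3]
opening: -0.3
```

```bash
cat >> h.py <<'E'
def wray(px,s):
    c=bot.get_calibration("wrist"); M=np.array(c["mount"]); R=Ro.from_euler("xyz",s["eef_rot"]).as_matrix()
    d=R@M[:3,:3]@np.linalg.inv(np.array(c["mtx"]))@np.array([px[0],px[1],1.]); return np.array(s["tcp_pos"])+R@M[:3,3],d
def watz(px,s,z):
    o,d=wray(px,s); return o+d*(z-o[2])/d[2]
E
python3 - <<'E'
from h import *
np.set_printoptions(precision=1,suppress=True)
plan([545,-245,350])
s=bot.observe(); im=bot.grab_frame("wrist"); cv2.imwrite("pics/w1.png",im)
for th,z in(("cap",252),("crossbar",222),("upper",54),("shoulder",24),("ticket",41)):
    for r in bot.place_of("wrist",th): print(th,round(r["confidence"],2),np.array(r["point"]),watz(r["point"],s,z))
E
```

```text
t 2.5 pos [ 547.1 -232.9  354.9] rot [ 3.1 -0.   0.4] q7 -0.88 d [-0.1  0.1  0. ] w [ 0. -0. -0.] F [ 0.  -0.8 -1.3] M [-0.1 -0.  -0.1] open -0.3
cap 0.91 [282.  235.2] [ 538.2 -244.4  252. ]
crossbar 0.95 [279.5 219.4] [ 540.8 -241.8  222. ]
upper 0.77 [275.7 177.9] [ 546. -238.   54.]
shoulder 0.85 [239.8 319.8] [ 283.4 -286.4   24. ]
ticket 0.68 [219.7 284.4] [ 345.6 -227.4   41. ]
ticket 0.59 [248.1 223.4] [ 462.2 -229.3   41. ]
```

View pics/w1.png

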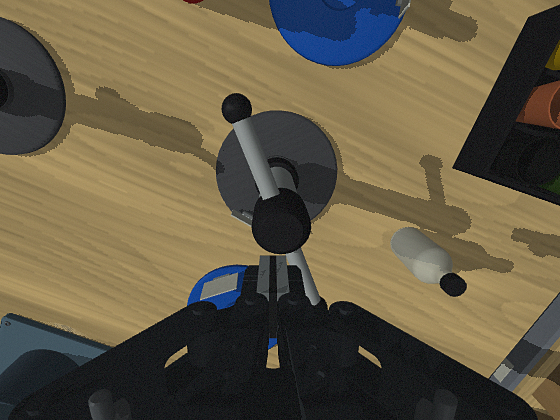

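```bash
python3 - <<'E'
from h import *
print(bot.tip_reach, bot.observe()["q"].round(2) if hasattr(bot.observe()["q"],"round") else bot.observe()["q"])
plan([541,-244,285],np.radians(44))
E
```

```text
19.0 [ 0.48  0.35 -0.19  1.56  0.07  1.22 -0.88]
t 2.8 pos [ 546.9 -233.6  355.3] rot [ 3.14  -0.01   0.416] q7 -0.88 d [-0.103  0.071  0.702] w [ 0.0028 -0.0091 -0.3358] F [ 0.1 -0.4  0.4] M [-0.06  0.04 -0.02] open -0.0
```

{"fn": "move_arm", "kwargs": {
  "deltas": [
    [-0.1, 0.07, 0.35, 0, -0.009, 0, 0],
    [-0.1, 0.07, 0.7, 0, -0.009, 0, 0],
    [-0.1, 0.07, 0.7, 0, -0.009, 0, 0],
    [-0.1, 0.07, 0.7, 0, -0.009, 0, 0]
  ]
}}

```text
t: 3.2
tcp_pos: [541.2, -243.9, 285.7]
eef_rot: [3.141, -0.0, 0.416]
ft_force: [0.6, -0.1, 0.9]
opening: 0.1
```

```bash
python3 - <<'E'
from h import *
np.set_printoptions(precision=1,suppress=True)
plan([541,-244,265])
s=bot.observe(); im=bot.grab_frame("wrist"); cv2.imwrite("pics/w2.png",im)
for th,z in(("cap",252),("crossbar",222)):
    for r in bot.place_of("wrist",th): print(th,round(r["confidence"],2),np.array(r["point"]),watz(r["point"],s,z))
cv2.imwrite("pics/w2.png",im[120:400,120:440])
E
```

```text
t 3.2 pos [ 541.2 -243.9  285.7] rot [ 3.1 -0.   0.4] q7 -0.88 d [-0.  -0.   0.2] w [ 0. -0. -0.] F [ 0.6 -0.1  0.9] M [ 0. -0.  0.] open 0.1
cap 0.93 [274.  260.7] [ 539.7 -244.5  252. ]
crossbar 0.79 [268.  241.6] [ 537.3 -241.4  222. ]
```

View pics/w2.png

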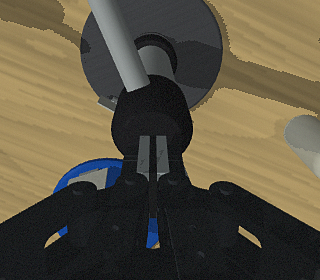

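Wrist crop: the closed tips (~(152,140)) sit over the cap (cap point at image (274,261)), within ~1.5 mm of centre. Pressing now.

{"fn": "move_arm", "kwargs": {
  "deltas": [
    [-0.01, 0, 0.1, 0, 0, 0, 0],
    [-0.01, 0, 0.14, 0, 0, 0, 0],
    [-0.01, 0, 0.17, 0, 0, 0, 0],
    [-0.01, 0, 0.2, 0, 0, 0, 0],
    [-0.01, 0, 0.23, 0, 0, 0, 0],
    [-0.01, 0, 0.26, 0, 0, 0, 0]
  ]
}}

```text
t: 3.95
tcp_pos: [543.0, -244.8, 262.9]
eef_rot: [3.136, -0.006, 0.416]
ft_force: [0.1, -0.2, 6.9]
opening: 0.1
```

{"fn": "move_arm", "kwargs": {
  "deltas": [
    [-0.01, 0, 0.03, 0, 0, 0, 0],
    [-0.01, 0, 0.06, 0, 0, 0, 0],
    [-0.01, 0, 0.09, 0, 0, 0, 0],
    [-0.01, 0, 0.12, 0, 0, 0, 0],
    [-0.01, 0, 0.14, 0, 0, 0, 0]
  ]
}}

```text
t: 4.45
tcp_pos: [543.4, -244.5, 249.6]
eef_rot: [3.135, -0.008, 0.417]
ft_force: [1.4, 3.2, 6.1]
opening: 0.2
```

{"fn": "move_arm", "kwargs": {
  "deltas": [
    [-0.01, 0, 0.02, 0, 0, 0, 0],
    [-0.01, 0, 0.04, 0, 0, 0, 0],
    [-0.01, 0, 0.055, 0, 0, 0, 0]
  ]
}}

```text
t: 4.75
tcp_pos: [543.4, -244.2, 244.5]
eef_rot: [3.135, -0.01, 0.418]
ft_force: [1.7, 2.1, 5.1]
opening: 0.2
```

{"fn": "move_arm", "kwargs": {
  "deltas": [
    [-0.01, 0, 0.01, 0, 0, 0, 0],
    [-0.01, 0, 0.02, 0, 0, 0, 0],
    [-0.01, 0, 0.025, 0, 0, 0, 0]
  ]
}}

```text
t: 5.05
tcp_pos: [544.0, -244.4, 243.6]
eef_rot: [3.133, -0.013, 0.418]
ft_force: [0.4, 2.3, 13.3]
opening: 0.2
```

{"fn": "move_arm", "kwargs": {
  "deltas": [
    [-0.01, 0, 0.02, 0, 0, 0, 0],
    [-0.01, 0, 0.03, 0, 0, 0, 0],
    [-0.01, 0, 0.03, 0, 0, 0, 0]
  ]
}}

```text
t: 5.35
tcp_pos: [545.2, -244.3, 243.5]
eef_rot: [3.13, -0.017, 0.419]
ft_force: [-0.5, 4.8, 19.0]
opening: 0.3
```

Stopped hard at cap z≈224.5, which is home. Retracting, opening, and turning the wrist half a turn to gain clockwise range.

{"fn": "move_arm", "kwargs": {
  "deltas": [
    [0, 0, -0.3, 0, 0, 0, 0],
    [0, 0, -0.6, 0, 0, 0, 0.5],
    [0, 0, -0.8, 0, 0, -0.14, 1],
    [0, 0, -0.8, 0, 0, -0.28, 1],
    [0, 0, -0.8, 0, 0, -0.42, 1],
    [0, 0, -0.8, 0, 0, -0.56, 1],
    [0, 0, -0.8, 0, 0, -0.7, 1],
    [0, 0, -0.8, 0, 0, -0.84, 1],
    [0, 0, -0.8, 0, 0, -1, 1],
    [0, 0, -0.8, 0, 0, -1, 1],
    [0, 0, -0.8, 0, 0, -1, 1]
  ]
}}

```text
t: 6.45
tcp_pos: [543.0, -244.5, 322.8]
eef_rot: [3.122, 0.001, 1.463]
ft_force: [-0.7, 0.7, -0.2]
opening: 85.6
```

{"fn": "move_arm", "kwargs": {
  "deltas": [
    [0, 0, 0, 0, 0, -0.14, 1],
    [0, 0, 0, 0, 0, -0.28, 1],
    [0, 0, 0, 0, 0, -0.42, 1],
    [0, 0, 0, 0, 0, -0.56, 1],
    [0, 0, 0, 0, 0, -0.7, 1],
    [0, 0, 0, 0, 0, -0.84, 1],
    [0, 0, 0, 0, 0, -1, 1],
    [0, 0, 0, 0, 0, -1, 1],
    [0, 0, 0, 0, 0, -1, 1]
  ]
}}

```text
t: 7.35
tcp_pos: [542.7, -244.6, 322.6]
eef_rot: [3.133, 0.017, 2.505]
ft_force: [-0.3, -0.0, -0.6]
opening: 85.6
```

{"fn": "move_arm", "kwargs": {
  "deltas": [
    [0, 0, 0, 0, 0, -0.14, 1],
    [0, 0, 0, 0, 0, -0.28, 1],
    [0, 0, 0, 0, 0, -0.42, 1],
    [0, 0, 0, 0, 0, -0.56, 1],
    [0, 0, 0, 0, 0, -0.7, 1],
    [0, 0, 0, 0, 0, -0.84, 1],
    [0, 0, 0, 0, 0, -1, 1],
    [0, 0, 0, 0, 0, -1, 1],
    [0, 0, 0, 0, 0, -1, 1]
  ]
}}

```text
t: 8.25
tcp_pos: [542.7, -244.7, 322.4]
eef_rot: [-3.132, 0.016, -2.737]
ft_force: [0.8, 0.6, 0.0]
opening: 85.3
```

```bash
python3 - <<'E'
from h import *
np.set_printoptions(precision=1,suppress=True)
s=bot.observe()
V=[]
for c in("wrist","top"):
    im=bot.grab_frame(c)
    for th,z in(("cap",224),("crossbar",194),("upper",24),("ticket",41),("shoulder",24)):
        for r in bot.place_of(c,th):
            if r["confidence"]>.4: print(c,th,round(r["confidence"],2),np.array(r["point"]),watz(r["point"],s,z) if c=="wrist" else atz(c,r["point"],z))
    V.append(im)
plan([541,-244,205])
t=V[1][160:260,300:400]
cv2.imwrite("pics/v3.png",np.hstack([V[0][:, :],cv2.resize(t,(240,240)).repeat(1,0) if 0 else cv2.copyMakeBorder(cv2.resize(t,(240,240)),0,180,0,0,0)]))
E
```

```text
wrist cap 0.76 [278.9 225.1] [ 545.4 -238.2  224. ]
wrist crossbar 0.61 [278.2 213.6] [ 546.2 -238.2  194. ]
wrist upper 0.88 [274.5 172.3] [ 544.8 -243.1   24. ]
wrist ticket 0.76 [356.5  23.7] [ 343.6 -225.9   41. ]
wrist ticket 0.67 [180.1 325.5] [ 833.1 -285.8   41. ]
wrist ticket 0.6 [309.6 122.8] [ 465.  -228.4   41. ]
wrist shoulder 0.55 [230.4 320.6] [ 804.9 -211.7   24. ]
top cap 0.93 [358.1 204.4] [ 542.5 -249.6  224. ]
top crossbar 0.73 [356.2 202.7] [ 553.4 -249.8  194. ]
top upper 0.87 [345.8 215.3] [ 536.3 -244.5   24. ]
top ticket 0.98 [345.  235.5] [ 459.4 -236.6   41. ]
top ticket 0.76 [345.3 267.6] [ 343.6 -234.7   41. ]
top ticket 0.74 [356.4 139.8] [ 823.7 -289.4   41. ]
top shoulder 0.92 [344.9 207.9] [ 564.2 -241.9   24. ]
top shoulder 0.72 [358.3 284.1] [ 285.  -283.3   24. ]
top shoulder 0.62 [331.6 148. ] [ 796.2 -196.8   24. ]
t 8.85 pos [ 542.8 -244.6  322.6] rot [-3.1  0.  -2.7] q7 2.04 d [0.  0.  1.2] w [-0.  0. -0.] F [ 0.5  0.6 -0. ] M [ 0.   0.1 -0. ] open 85.4
```

View pics/v3.png

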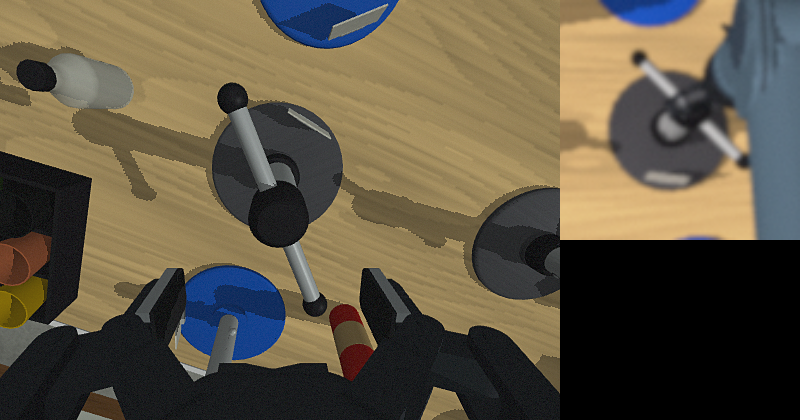

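```bash
python3 - <<'E'
from h import *
plan([542.5,-243.5,194])
E
```

```text
t 8.85 pos [ 542.8 -244.6  322.6] rot [-3.132  0.016 -2.732] q7 2.04 d [0.018 0.024 1.286] w [-0.0096  0.0151 -0.0001] F [ 0.5  0.6 -0. ] M [ 0.03  0.05 -0.01] open 85.4
```

{"fn": "move_arm", "kwargs": {
  "deltas": [
    [0.01, 0.02, 0.3, -0.0096, 0.0151, 0, 1],
    [0.01, 0.02, 0.6, -0.0096, 0.0151, 0, 1],
    [0.01, 0.02, 0.6, -0.0096, 0.0151, 0, 1],
    [0.01, 0.02, 0.6, -0.0096, 0.0151, 0, 1]
  ]
}}

```text
t: 9.25
tcp_pos: [542.2, -243.3, 263.0]
eef_rot: [3.141, -0.0, -2.732]
ft_force: [0.3, -0.9, 0.2]
opening: 85.5
```

```bash
python3 - <<'E'
from h import *
plan([542.5,-243.5,194])
s=bot.observe();im=bot.grab_frame("wrist")
for th,z in(("cap",224),("crossbar",194)):
    for r in bot.place_of("wrist",th): print(th,round(r["confidence"],2),r["point"],watz(r["point"],s,z))
E
```

```text
t 9.25 pos [ 542.2 -243.3  263. ] rot [ 3.141 -0.    -2.732] q7 1.99 d [-0.002 -0.003  0.69 ] w [ 0.0005 -0.     -0.    ] F [ 0.3 -0.9  0.2] M [ 0.02 -0.05 -0.05] open 85.5
cap 0.89 [279.4, 262.5] [ 545.21606232 -236.469317    224.        ]
crossbar 0.62 [275.8, 245.0] [ 547.71726029 -237.39773257  194.        ]
```

{"fn": "move_arm", "kwargs": {
  "deltas": [
    [-0.025, 0.025, 0.2, 0, 0, 0, 1],
    [-0.025, 0.025, 0.4, 0, 0, 0, 1],
    [-0.025, 0.025, 0.6, 0, 0, 0, 1],
    [-0.025, 0.025, 0.68, 0, 0, 0, 1],
    [-0.025, 0.025, 0.68, 0, 0, 0, 0.7],
    [-0.025, 0.025, 0.68, 0, 0, 0, 0.7],
    [-0.025, 0.025, 0.68, 0, 0, 0, 0.68]
  ]
}}

```text
t: 10.1
tcp_pos: [545.4, -240.5, 197.8]
eef_rot: [-3.138, 0.004, -2.732]
ft_force: [0.0, 0.3, 0.1]
opening: 58.1
```

```bash
python3 - <<'E'
from h import *
plan([543.5,-240,194])
im=bot.grab_frame("wrist"); cv2.imwrite("pics/w4.png",im[120:420,100:460])
E
```

```text
t 10.1 pos [ 545.4 -240.5  197.8] rot [-3.138  0.004 -2.732] q7 1.94 d [0.016 0.013 0.037] w [-0.0033  0.0034 -0.    ] F [0.  0.3 0.1] M [-0.03 -0.03 -0.  ] open 58.1
```

View pics/w4.png

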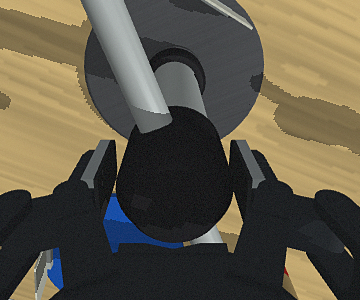

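Crop: cap/hub centre column ≈174, jaw midpoint ≈174, so it's well centred. Closing.

{"fn": "move_arm", "kwargs": {
  "deltas": [
    [0, 0, 0.03, 0, 0, 0, 0.64],
    [0, 0, 0.03, 0, 0, 0, 0.62],
    [0, 0, 0.03, 0, 0, 0, 0.6],
    [0, 0, 0.03, 0, 0, 0, 0.58]
  ]
}}

```text
t: 10.55
tcp_pos: [545.3, -240.2, 194.7]
eef_rot: [-3.139, 0.003, -2.732]
ft_force: [-1.0, 0.7, 1.8]
opening: 49.7
```

{"fn": "move_arm", "kwargs": {
  "deltas": [
    [0, 0, 0, 0, 0, 0, 0.5],
    [0, 0, 0, 0, 0, 0, 0.45],
    [0, 0, 0, 0, 0, 0, 0.45]
  ]
}}

```text
t: 10.85
tcp_pos: [545.2, -240.2, 194.9]
eef_rot: [-3.139, 0.003, -2.732]
ft_force: [-2.6, 0.2, 4.5]
opening: 48.6
```

```bash
python3 - <<'E'
from h import *
plan([543.5,-240,194])
E
```

```text
t 10.85 pos [ 545.2 -240.2  194.9] rot [-3.139e+00  3.000e-03 -2.732e+00] q7 1.94 d [0.015 0.009 0.009] w [-0.0028  0.003  -0.    ] F [-2.6  0.2  4.5] M [ 0.26  0.42 -0.01] open 48.6
```

{"fn": "move_arm", "kwargs": {
  "deltas": [
    [0, 0, 0, 0, 0, 0.07, 0.45],
    [0, 0, 0, 0, 0, 0.14, 0.45],
    [0, 0, 0, 0, 0, 0.21, 0.45],
    [0, 0, 0, 0, 0, 0.27, 0.45],
    [0, 0, 0, 0, 0, 0.27, 0.45],
    [0, 0, 0, 0, 0, 0.27, 0.45]
  ]
}}

```text
t: 11.45
tcp_pos: [545.3, -240.1, 194.9]
eef_rot: [-3.14, 0.004, -3.013]
ft_force: [-1.3, 1.1, 2.7]
opening: 48.6
```

```bash
python3 - <<'E'
from h import *
plan([545.2,-240.2,194.7])
E
```

```text
t 11.45 pos [ 545.3 -240.1  194.9] rot [-3.14   0.004 -3.013] q7 1.69 d [ 0.001 -0.001  0.002] w [-0.002   0.0036 -0.    ] F [-1.3  1.1  2.7] M [ 0.06  0.26 -0.06] open 48.6
```

```bash
cat > m.py <<'E'
from h import *
M=[];F=[]
for i in range(4):
    s=bot.observe();M.append(s["moment"]);F.append(s["ft_force"])
    if i<3: bot.grab_frame("wrist")
print("t",round(s["t"],2),"pos",np.round(s["tcp_pos"],1),"yaw",round(np.degrees(s["eef_rot"][2]),1),"M",np.mean(M,0).round(3),"F",np.mean(F,0).round(1),"Mz",np.array(M)[:,2].round(3))
E
python3 m.py
```

```text
t 11.6 pos [ 545.2 -240.2  195. ] yaw -172.7 M [ 0.048  0.292 -0.006] F [-1.1  1.   2.6] Mz [-0.062 -0.022  0.01   0.05 ]
```

{"fn": "move_arm", "kwargs": {
  "deltas": [
    [0, 0, 0, 0, 0, 0.05, 0.45],
    [0, 0, 0, 0, 0, 0.1, 0.45],
    [0, 0, 0, 0, 0, 0.1, 0.45]
  ]
}}

```text
t: 11.9
tcp_pos: [545.3, -240.2, 195.0]
eef_rot: [-3.14, 0.004, -3.118]
ft_force: [-0.8, 0.2, 2.2]
opening: 48.7
```

```bash
python3 m.py
```

```text
t 12.05 pos [ 545.3 -240.2  195. ] yaw -178.6 M [ 0.007  0.278 -0.072] F [-0.7  0.8  2.5] Mz [-0.065 -0.089 -0.061 -0.073]
```

{"fn": "move_arm", "kwargs": {
  "deltas": [
    [0, 0, 0, 0, 0, 0.05, 0.45],
    [0, 0, 0, 0, 0, 0.1, 0.45],
    [0, 0, 0, 0, 0, 0.1, 0.45]
  ]
}}

```text
t: 12.35
tcp_pos: [545.3, -240.1, 195.0]
eef_rot: [-3.141, 0.004, 3.062]
ft_force: [-0.1, 1.3, 2.6]
opening: 48.6
```

```bash
python3 m.py
```

```text
t 12.5 pos [ 545.3 -240.1  195. ] yaw 175.5 M [ 0.093  0.323 -0.124] F [-0.8  1.   2.3] Mz [-0.148 -0.131 -0.09  -0.128]
```

{"fn": "move_arm", "kwargs": {
  "deltas": [
    [0, 0, 0, 0, 0, 0.05, 0.45],
    [0, 0, 0, 0, 0, 0.1, 0.45],
    [0, 0, 0, 0, 0, 0.1, 0.45]
  ]
}}

```text
t: 12.8
tcp_pos: [545.3, -240.2, 195.0]
eef_rot: [-3.141, 0.004, 2.959]
ft_force: [-0.9, 0.9, 2.4]
opening: 48.9
```

```bash
python3 m.py; python3 - <<'E'
from h import *
a=bot.grab_frame("wrist");b=bot.grab_frame("scene");np.set_printoptions(precision=1,suppress=True)
print([(r["confidence"],r["point"],atz("scene",r["point"],41)) for r in bot.place_of("scene","ticket")])
cv2.imwrite("pics/v5.png",np.hstack([cv2.resize(a[60:420,100:460],(400,400)),cv2.resize(b[140:240,175:275],(400,400),interpolation=2)]))
E
```

```text
t 12.95 pos [ 545.3 -240.2  195. ] yaw 169.6 M [ 0.005  0.337 -0.076] F [-0.9  1.1  2.3] Mz [-0.048 -0.06  -0.084 -0.113]
[(0.88, [262.6, 167.1], array([ 339.8, -214.4,   41. ])), (0.86, [151.2, 251.8], array([ 827.3, -301.8,   41. ])), (0.65, [237.3, 186.7], array([ 466. , -235.8,   41. ]))]
```

View pics/v5.png

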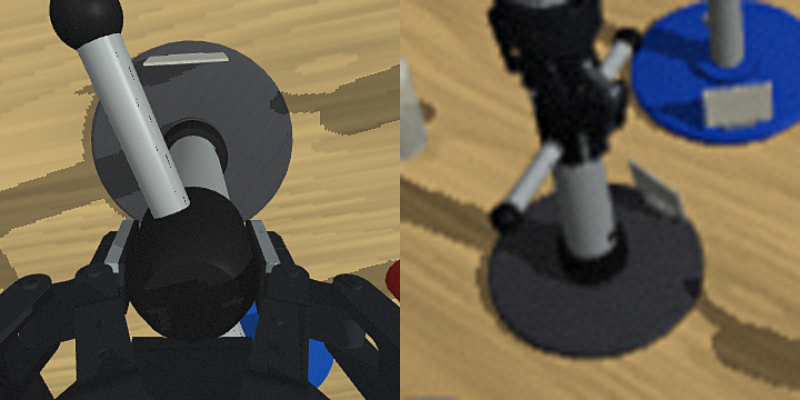

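Picture: collar home on the base, bar turned ~34°, card unmoved. The hole is the dark spot near scene (228,200). Continuing.

{"fn": "move_arm", "kwargs": {
  "deltas": [
    [0, 0, 0, 0, 0, 0.06, 0.45],
    [0, 0, 0, 0, 0, 0.12, 0.45],
    [0, 0, 0, 0, 0, 0.12, 0.45]
  ]
}}

```text
t: 13.4
tcp_pos: [545.3, -240.2, 195.0]
eef_rot: [-3.141, 0.004, 2.833]
ft_force: [0.5, 1.1, 3.5]
opening: 48.9
```

```bash
python3 m.py
```

```text
t 13.55 pos [ 545.3 -240.2  195. ] yaw 162.4 M [-0.054  0.382 -0.06 ] F [-0.9  0.8  2.8] Mz [-0.078 -0.068 -0.086 -0.009]
```

{"fn": "move_arm", "kwargs": {
  "deltas": [
    [0, 0, 0, 0, 0, 0.06, 0.45],
    [0, 0, 0, 0, 0, 0.12, 0.45],
    [0, 0, 0, 0, 0, 0.12, 0.45]
  ]
}}

```text
t: 13.85
tcp_pos: [545.3, -240.1, 195.0]
eef_rot: [3.141, 0.004, 2.71]
ft_force: [-1.1, 1.1, 3.5]
opening: 49.1
```

```bash
python3 m.py
```

```text
t 14.0 pos [ 545.2 -240.1  195. ] yaw 155.3 M [-0.005  0.447 -0.123] F [-1.3  0.8  3.2] Mz [-0.147 -0.164 -0.098 -0.084]
```

{"fn": "move_arm", "kwargs": {
  "deltas": [
    [0, 0, 0, 0, 0, 0.06, 0.45],
    [0, 0, 0, 0, 0, 0.12, 0.45],
    [0, 0, 0, 0, 0, 0.12, 0.45]
  ]
}}

```text
t: 14.3
tcp_pos: [545.2, -240.2, 195.0]
eef_rot: [3.141, 0.004, 2.586]
ft_force: [-1.1, 0.2, 2.3]
opening: 48.7
```

```bash
python3 m.py
```

```text
t 14.45 pos [ 545.2 -240.1  195. ] yaw 148.3 M [-0.063  0.49  -0.021] F [-1.1  0.6  3.4] Mz [-0.047 -0.084 -0.013  0.06 ]
```

{"fn": "move_arm", "kwargs": {
  "deltas": [
    [0, 0, 0, 0, 0, 0.04, 0.45],
    [0, 0, 0, 0, 0, 0.08, 0.45],
    [0, 0, 0, 0, 0, 0.08, 0.45]
  ]
}}

```text
t: 14.75
tcp_pos: [545.2, -240.2, 195.0]
eef_rot: [3.14, 0.004, 2.505]
ft_force: [-1.8, 0.2, 3.2]
opening: 49.1
```

```bash
python3 m.py
```

```text
t 14.9 pos [ 545.2 -240.2  195. ] yaw 143.6 M [-0.134  0.527 -0.003] F [-0.8  0.4  3.5] Mz [-0.11  -0.005  0.047  0.058]
```

{"fn": "move_arm", "kwargs": {
  "deltas": [
    [0, 0, 0, 0, 0, 0.05, 0.45],
    [0, 0, 0, 0, 0, 0.1, 0.45],
    [0, 0, 0, 0, 0, 0.1, 0.45]
  ]
}}

```text
t: 15.2
tcp_pos: [545.2, -240.5, 195.0]
eef_rot: [3.14, 0.004, 2.401]
ft_force: [-0.7, -0.1, 3.2]
opening: 48.6
```

```bash
python3 m.py; python3 - <<'E'
from h import *
b=bot.grab_frame("scene");np.set_printoptions(precision=1,suppress=True)
print([(r["confidence"],r["point"],atz("scene",r["point"],41)) for r in bot.place_of("scene","ticket")])
print([(r["confidence"],r["point"]) for r in bot.place_of("scene","button")])
cv2.imwrite("pics/v6.png",cv2.resize(b[140:240,175:275],(600,600),interpolation=2))
E
```

```text
t 15.35 pos [ 545.2 -240.3  195. ] yaw 137.7 M [-0.3    0.52   0.013] F [-0.9  0.   3.2] Mz [-0.09   0.024  0.028  0.089]
[(0.76, [150.9, 252.2], array([ 828.8, -301.6,   41. ])), (0.73, [236.4, 189.2], array([ 476.9, -231.6,   41. ]))]Traceback (most recent call last):
  File "<stdin>", line 4, in <module>
ValueError: it knows: cap, crossbar, finished_stand, gift_carton, pump_bottle, shoulder, spray_can, ticket, upper
```

```bash
python3 - <<'E'
from h import *
b=bot.grab_frame("scene");a=bot.grab_frame("wrist")
cv2.imwrite("pics/v6.png",np.hstack([cv2.resize(a[60:420,100:460],(400,400)),cv2.resize(b[175:215,205:245],(400,400),interpolation=2)]))
E
```

```text
(no output)
```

View pics/v6.png

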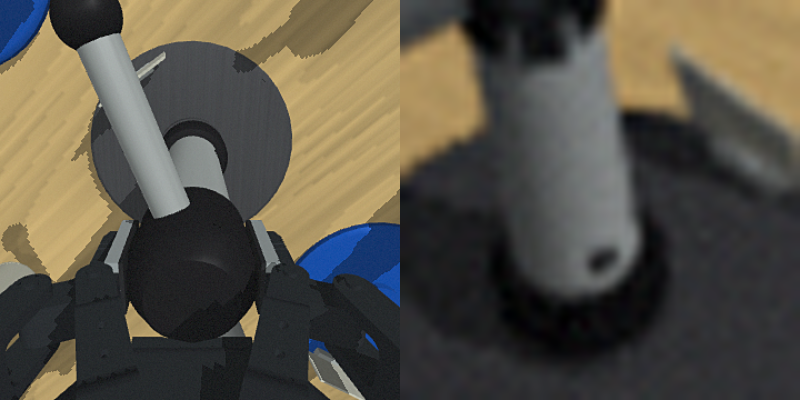

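Hole visible at scene (225,201), dark and empty, so no click yet; the card is unmoved. I'll track the hole too.

```bash
cat >> m.py <<'E'
g=cv2.cvtColor(bot.grab_frame("scene"),cv2.COLOR_BGR2GRAY).astype(int)
print(g[196:205,213:231])
E
python3 m.py
```

```text
t 15.7 pos [ 545.2 -240.3  195. ] yaw 137.6 M [-0.395  0.498 -0.006] F [-1.1 -0.5  2.9] Mz [-0.015 -0.038  0.039 -0.009]
[[ 28  33  43  56  60  68  79  90  97 110 117 124 125 131 123  72  25  37]
 [ 26  25  33  62  64  64  75  88  95 107 114 123 125 130 130  98  21  27]
 [ 27  21  22  52  59  65  79  88  95 105 114 124 127 132 132 117  23  17]
 [ 29  20  16  42  62  63  74  81  97 107 112 111 103 115 133 110  23  12]
 [ 25   4  13  41  58  60  74  84  95 102 103  66  46  73 125  76  19  11]
 [ 27  13  10  34  56  61  68  80  95 100  96  31  45  89 101  41  12  13]
 [ 27   6   7  16  42  56  69  81  94 103 107  77  93 105  58  14  11  15]
 [ 26  17   8   8  25  42  59  70  83  92  98  99  94  56  17  15   7  15]
 [ 26  18   6   6   8  16  25  42  56  56  50  48  26  15  16  15  15  11]]
```

{"fn": "move_arm", "kwargs": {
  "deltas": [
    [0, 0, 0, 0, 0, 0.06, 0.45],
    [0, 0, 0, 0, 0, 0.12, 0.45],
    [0, 0, 0, 0, 0, 0.12, 0.45]
  ]
}}

```text
t: 16.05
tcp_pos: [545.0, -240.9, 195.0]
eef_rot: [3.14, 0.004, 2.273]
ft_force: [-0.7, -1.7, 3.4]
opening: 48.7
```

```bash
python3 m.py
```

```text
t 16.2 pos [ 545.  -240.8  195. ] yaw 130.4 M [-0.577  0.578 -0.67 ] F [-1.1 -1.4  3. ] Mz [-0.769 -0.664 -0.639 -0.61 ]
[[ 29  31  43  59  58  69  77  92 100 110 120 122 127 130 119  63  23  40]
 [ 29  19  32  58  63  69  76  88 100 108 113 122 127 133 126  67  19  25]
 [ 28  16  28  55  61  66  76  89  96 107 115 123 128 133 129  88  19  22]
 [ 24  15  20  54  60  63  74  85 100 106 107 102 110 135 129  90  19  13]
 [ 26  13  16  43  56  61  73  85  96 105 105  54  68 121 127  69  18  11]
 [ 26   2   9  35  57  62  74  83  88 102 108  44  56 114 105  35  12  15]
 [ 30  13   9  19  40  57  73  82  90 101 117  86  93 103  58  15  11  13]
 [ 22   8   7  10  21  45  57  70  80  91  98  95  93  57  21  11  16  10]
 [ 30  17  11   8  13  15  26  36  39  42  44  35  24  12  13  12   5   5]]
```

Torque jumped to 0.67 N·m, which indicates it has clicked. Backing off a few degrees to unload.

{"fn": "move_arm", "kwargs": {
  "deltas": [
    [0, 0, 0, 0, 0, -0.03, 0.45],
    [0, 0, 0, 0, 0, -0.05, 0.45],
    [0, 0, 0, 0, 0, -0.05, 0.45]
  ]
}}

```text
t: 16.55
tcp_pos: [545.1, -240.7, 195.0]
eef_rot: [3.14, 0.004, 2.329]
ft_force: [-0.5, -1.3, 2.9]
opening: 48.7
```

```bash
python3 m.py; python3 - <<'E'
from h import *
b=bot.grab_frame("scene");np.set_printoptions(precision=1,suppress=True)
print([(r["confidence"],r["point"],atz("scene",r["point"],41)) for r in bot.place_of("scene","ticket")])
a=bot.grab_frame("wrist")
cv2.imwrite("pics/v7.png",np.hstack([cv2.resize(a[60:420,100:460],(400,400)),cv2.resize(b[175:215,205:245],(400,400),interpolation=2)]))
E
```

```text
t 16.7 pos [ 545.2 -240.7  195. ] yaw 133.4 M [-0.322  0.358 -0.531] F [-0.6 -1.1  2.6] Mz [-0.559 -0.527 -0.497 -0.541]
[[ 32  27  49  59  61  67  82  93 103 107 117 124 131 131 121  58  24  41]
 [ 29  26  34  59  62  66  75  86 100 108 118 121 128 134 123  70  19  25]
 [ 31  21  22  59  61  62  76  88  99 105 118 122 129 130 129  85  22  23]
 [ 25  17  27  53  60  66  74  83  97 106 115 105 107 117 128  87  23  18]
 [ 23   9  14  40  61  63  75  84  97 106 110  66  55  94 126  72  21  14]
 [ 26   8   6  26  56  64  75  83  93 101 113  68  58 110 102  32  15  12]
 [ 22  12   6  18  42  60  71  80  89  95 113  89  93 101  60   8  11  10]
 [ 28  19   3  13  24  38  53  75  83  95  98 102  92  56  16  16  11   9]
 [ 21  14  10   3  13  17  28  41  54  58  48  44  27  19  15  12  17  13]]
[(0.85, [235.4, 184.7], array([ 462.4, -247. ,   41. ])), (0.78, [147.5, 253.2], array([ 837.3, -307.9,   41. ])), (0.77, [263.0, 166.2], array([ 335.4, -215.7,   41. ]))]
```

View pics/v7.png

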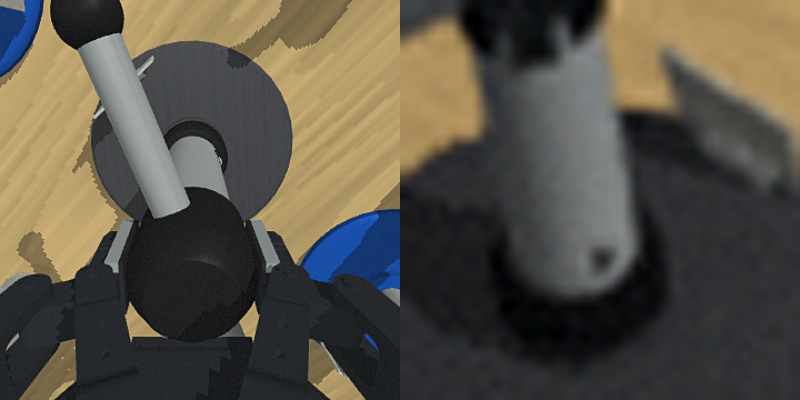

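A small light bump now shows at the tube's edge in the wrist view, likely the button. It's still loaded, so I'll back off a little more.

{"fn": "move_arm", "kwargs": {
  "deltas": [
    [0, 0, 0, 0, 0, -0.03, 0.45],
    [0, 0, 0, 0, 0, -0.03, 0.45],
    [0, 0, 0, 0, 0, -0.03, 0.45]
  ]
}}

```text
t: 17.2
tcp_pos: [545.2, -240.6, 195.0]
eef_rot: [3.14, 0.004, 2.36]
ft_force: [-0.1, -0.8, 2.8]
opening: 48.9
```

```bash
python3 m.py|head -1; python3 - <<'E'
from h import *
cv2.imwrite("pics/w8.png",bot.grab_frame("wrist"))
E
```

```text
t 17.35 pos [ 545.2 -240.6  195. ] yaw 135.2 M [-0.228  0.22  -0.516] F [-0.8 -0.4  2.7] Mz [-0.511 -0.564 -0.502 -0.488]
```

{"fn": "move_arm", "kwargs": {
  "deltas": [
    [0, 0, 0, 0, 0, -0.03, 0.45],
    [0, 0, 0, 0, 0, -0.06, 0.45],
    [0, 0, 0, 0, 0, -0.06, 0.45]
  ]
}}

```text
t: 17.75
tcp_pos: [545.2, -240.5, 195.0]
eef_rot: [3.14, 0.004, 2.424]
ft_force: [-0.2, 0.1, 1.5]
opening: 48.8
```

```bash
python3 m.py
```

```text
t 17.9 pos [ 545.2 -240.5  195. ] yaw 138.8 M [-0.149  0.159 -0.489] F [-0.5 -0.   2.2] Mz [-0.483 -0.485 -0.499 -0.489]
[[ 29  32  44  54  62  68  80  92 103 107 117 123 125 132 121  61  23  41]
 [ 37  24  33  59  61  68  76  88  97 108 114 122 127 133 122  70  16  27]
 [ 26  21  22  60  61  67  76  86  99 106 114 120 128 133 132  94  26  15]
 [ 30  11  16  54  60  62  78  84  94 106 108 106 104 111 132 105  25  11]
 [ 27  16  16  44  61  65  74  84  92 104 105  94  58  67 123  79  20  11]
 [ 26  10  10  30  56  60  70  83  92 103 102 107  76  88 106  38  10  11]
 [ 29   8   4  14  45  59  69  84  93  97  99 110 103 100  56  18  14  14]
 [ 27  11  10   9  22  41  58  75  85  92  96 105  91  56  20   7  17  13]
 [ 22  12   2   1  17  18  33  46  53  60  52  42  26  17  13  13  12  11]]
```

The hole is now mostly filled by a bright spot (31→107 gray), so the button is showing in it. Releasing.

{"fn": "move_arm", "kwargs": {
  "deltas": [
    [0, 0, 0, 0, 0, 0, 0.6],
    [0, 0, 0, 0, 0, 0, 0.62],
    [0, 0, 0, 0, 0, 0, 0.66],
    [0, 0, 0, 0, 0, 0, 0.8],
    [0, 0, 0, 0, 0, 0, 1],
    [0, 0, 0, 0, 0, 0, 1],
    [0, 0, -0.3, 0, 0, 0, 1],
    [0, 0, -0.6, 0, 0, 0, 1],
    [0, 0, -0.8, 0, 0, 0, 1],
    [0, 0, -0.8, 0, 0, 0, 1]
  ]
}}

```text
t: 18.95
tcp_pos: [546.6, -240.8, 278.3]
eef_rot: [3.138, 0.009, 2.422]
ft_force: [0.6, -0.3, 0.9]
opening: 85.1
```

```bash
python3 m.py; python3 - <<'E'
from h import *
np.set_printoptions(precision=1,suppress=True)
a=bot.grab_frame("wrist");b=bot.grab_frame("scene")
for c in("scene","wrist"):
    s=bot.observe()
    for th,z in(("ticket",41),("cap",224),("upper",24),("shoulder",24)): print(c,th,[(r["confidence"],np.array(r["point"]),atz(c,r["point"],z) if c!="wrist" else watz(r["point"],s,z)) for r in bot.place_of(c,th)])
cv2.imwrite("pics/v9.png",np.hstack([cv2.resize(a[60:420,100:460],(400,400)),cv2.resize(b[150:220,185:255],(400,400),interpolation=2)]))
E
```

```text
t 19.1 pos [ 544.3 -240.4  274.2] yaw 138.8 M [0.003 0.02  0.036] F [0.3 0.  0. ] Mz [0.058 0.042 0.029 0.014]
[[ 27  29  40  56  59  68  79  91  99 106 113 121 126 130 123  68  24  39]
 [ 29  25  32  58  61  63  74  86  98 104 116 123 127 129 128  92  29  26]
 [ 27  24  22  54  59  64  73  85  96 104 113 118 129 130 134 112  25  12]
 [ 27  11  18  43  62  60  72  84  95 103 106 101 103 118 130 106  24  10]
 [ 26   8  12  37  58  61  73  80  90 103 110 103  67 104 122  75  20  14]
 [ 26  12   8  32  52  61  67  81  91 101 114 135  84 108 101  31  13  12]
 [ 27  13   6  10  31  59  72  81  92  95  95 103 103  99  54  14   9  15]
 [ 26  11   1   7  13  35  57  65  74  87  93  94  93  53  19  14  11  15]
 [ 26  20   2   5   9  16  24  28  42  41  47  34  19  14  11  14  12   9]]
scene ticket [(0.88, array([262.2, 169.2]), array([ 349.2, -209.7,   41. ])), (0.7, array([147.5, 252.2]), array([ 834.7, -310.5,   41. ])), (0.65, array([235.8, 185.6]), array([ 464.9, -243.3,   41. ]))]
scene cap [(0.58, array([211.1, 165.6]), array([ 556.1, -249. ,  224. ]))]
scene upper [(0.88, array([223.4,
[... 179 characters left out ...]
24. ])), (0.71, array([253.9, 153.2]), array([ 286.6, -292.7,   24. ]))]
wrist ticket [(0.97, array([156.1,  35.1]), array([ 346.2, -226.9,   41. ])), (0.79, array([227.3, 129.5]), array([ 463.8, -236.9,   41. ])), (0.78, array([377.1, 354.1]), array([ 838.3, -292.3,   41. ]))]
wrist cap [(0.87, array([275.7, 251.2]), array([ 548.4, -240.4,  224. ]))]
wrist upper [(0.57, array([273.4, 178.4]), array([ 543.7, -236.8,   24. ]))]
wrist shoulder [(0.71, array([271.4, 232. ]), array([ 596.4, -286.4,   24. ])), (0.68, array([87. , 29.7]), array([ 286.7, -281.3,   24. ])), (0.59, array([140.9, 278.6]), array([ 528.5, -470. ,   24. ])), (0.56, array([407. , 303.6]), array([ 809.2, -212.4,   24. ]))]
```

View pics/v9.png

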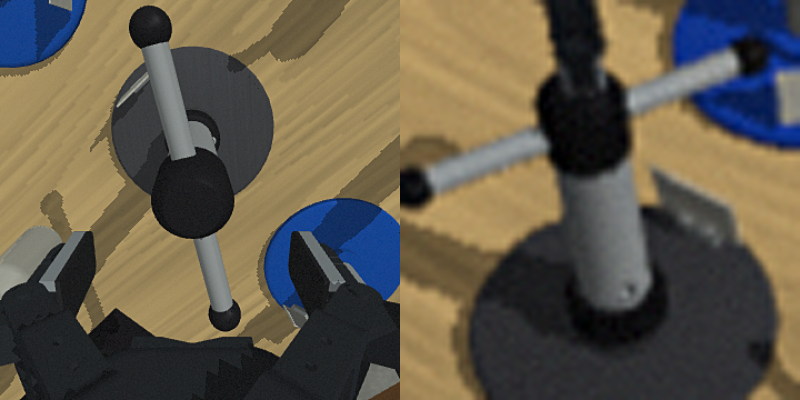

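The button shows as a bright dot with a dark rim in the hole at scene (225,201), the collar is home, and the top is upright. The card may have shifted some mm, so I'll clear the view and compare against the first pictures.

{"fn": "move_arm", "kwargs": {
  "deltas": [
    [0, 0, -0.4, 0, 0, 0, 1],
    [0, 0, -0.8, 0, 0, 0, 1],
    [0, 0, -0.8, 0, 0, 0, 1]
  ]
}}

```text
t: 19.95
tcp_pos: [547.3, -240.7, 360.8]
eef_rot: [3.137, 0.013, 2.422]
ft_force: [0.2, -0.1, 0.5]
opening: 85.3
```

```bash
python3 - <<'E'
from h import *
plan([400,-480,355])
E
```

```text
t 19.95 pos [ 547.3 -240.7  360.8] rot [3.137 0.013 2.422] q7 1.02 d [-0.468 -2.771  0.051] w [0.0048 0.0125 0.    ] F [ 0.2 -0.1  0.5] M [ 0.03 -0.    0.01] open 85.3
```

{"fn": "move_arm", "kwargs": {
  "deltas": [
    [-0.08, -0.45, 0, 0, 0, 0, 1],
    [-0.16, -0.9, 0, 0, 0, 0, 1],
    [-0.17, -1, 0, 0, 0, 0, 1]
  ]
}}

```text
t: 20.25
tcp_pos: [490.5, -333.3, 360.1]
eef_rot: [3.141, 0.014, 2.414]
ft_force: [-1.2, -0.5, -0.4]
opening: 85.7
```

{"fn": "move_arm", "kwargs": {
  "deltas": [
    [-0.08, -0.45, 0, 0, 0, 0, 1],
    [-0.16, -0.9, 0, 0, 0, 0, 1],
    [-0.17, -1, 0, 0, 0, 0, 1]
  ]
}}

```text
t: 20.55
tcp_pos: [431.9, -425.4, 359.5]
eef_rot: [-3.139, 0.013, 2.405]
ft_force: [-0.7, -0.1, -0.8]
opening: 85.5
```

{"fn": "move_arm", "kwargs": {
  "deltas": [
    [-0.08, -0.45, 0, 0, 0, 0, 1],
    [-0.16, -0.9, 0, 0, 0, 0, 1],
    [-0.17, -1, 0, 0, 0, 0, 1],
    [-0.17, -1, 0, 0, 0, 0, 1],
    [-0.17, -1, 0, 0, 0, 0, 1]
  ]
}}

```text
t: 21.05
tcp_pos: [378.7, -509.3, 359.8]
eef_rot: [-3.14, 0.013, 2.407]
ft_force: [0.7, 0.7, -0.0]
opening: 85.3
```

```bash
python3 - <<'E'
from h import *
np.set_printoptions(precision=2,suppress=True)
print(bot.observe()["tcp_pos"])
out=[]
for c,box in(("top",(338,228,354,239)),("scene",(231,178,248,198))):
    a=cv2.imread(f"pics/{c}0.png");b=bot.grab_frame(c); cv2.imwrite(f"pics/{c}9.png",b)
    x0,y0,x1,y1=box
    up=8
    A=cv2.resize(a[y0:y1,x0:x1],None,fx=up,fy=up,interpolation=2);B=cv2.resize(b[y0-6:y1+6,x0-6:x1+6],None,fx=up,fy=up,interpolation=2)
    r=cv2.matchTemplate(B,A,cv2.TM_CCOEFF_NORMED);_,v,_,p=cv2.minMaxLoc(r)
    print(c,"card shift px",np.array(p)/up-6,"score",v)
    for nm,im in(("before",a),("after",b)):
        g=im.astype(int).min(2); k=np.where((g>105)&(im.astype(int).max(2)-g<40),1,0); s=k[y0-3:y1+3,x0-3:x1+3]
        n,l,st,ce=cv2.connectedComponentsWithStats(s.astype(np.uint8)); 
        if n>1:
            i=1+st[1:,4].argmax(); q=ce[i]+[x0-3,y0-3]; ys,xs=np.where(l==i)
            th=np.degrees(.5*np.arctan2(2*np.cov(xs,ys)[0,1],np.cov(xs,ys)[0,0]-np.cov(xs,ys)[1,1])); print(nm,q,st[i,4],"ang",th,atz(c,q,41))
    for th in("ticket","upper"):
        print(th,[(round(r["confidence"],2),np.array(r["point"])) for r in bot.place_of(c,th)])
    out+= [cv2.resize(im[170:250,305:385] if c=="top" else im[165:245,185:265],(300,300),interpolation=2) for im in (a,b)]
cv2.imwrite("pics/cmp.png",np.vstack([np.hstack(out[:2]),np.hstack(out[2:])]))
E
```

```text
[ 378.67 -509.29  359.76]
top card shift px [-6.  6.] score 0.6771823167800903
before [343.58 233.93] 73 ang 6.233151717523256 [ 465.1  -231.53   41.  ]
after [349.18 234.15] 40 ang -3.6455934686345164 [ 464.35 -252.     41.  ]
ticket [(0.91, array([357.7, 138.3])), (0.66, array([345.6, 267.5])), (0.63, array([350.8, 237.6]))]
upper [(0.98, array([345. , 213.2])), (0.47, array([229.2, 224.3]))]
scene card shift px [-2.   -1.12] score 0.9466723799705505
before [232.5 180. ] 2 ang 0.0 [ 450.57 -268.89   41.  ]
after [233. 181.] 1 ang nan [ 453.33 -264.54   41.  ]
ticket [(0.88, array([151.5, 251.1])), (0.86, array([261. , 165.8])), (0.66, array([235.5, 184.1]))]
upper [(0.92, array([222.5, 203.8]))]<stdin>:17: RuntimeWarning: Degrees of freedom <= 0 for slice
  c *= np.true_divide(1, fact)
  c *= np.true_divide(1, fact)
```

View pics/cmp.png

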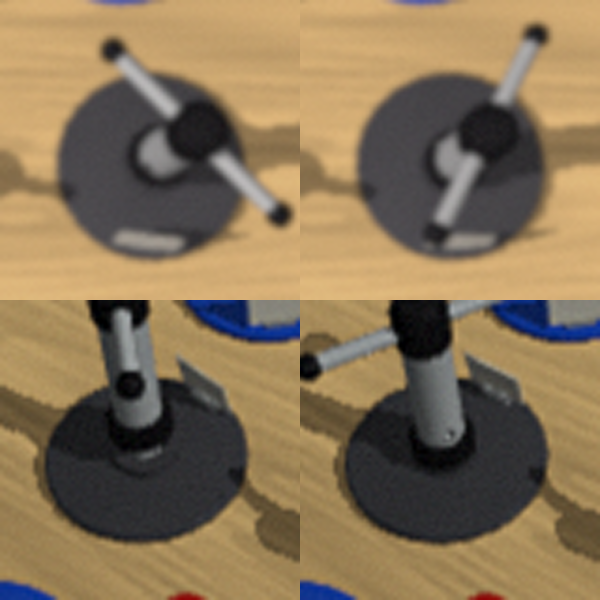

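All 12 pictures are used. Compared with the start, the base disc stays put but the card looks turned several degrees counter-clockwise. The button's snap and my back-off dragged it. I'll quantify.

```bash
cat > card.py <<'E'
from h import *
import sys
from scipy.optimize import minimize
# fit rotation of the base: warp of start card patch predicted by card-plane homography, scored in scene (and visible part of top)
def corners(th,C,a0=0.):
    # card: centre 80 from base centre at azimuth a0+th, width 62 tangential, height 42
    out=[]
    for u,v in((-31,-21),(31,-21),(31,21),(-31,21)):
        out.append(C+Ro.from_euler("z",a0+th).apply([80,u,41+v]))
    return np.array(out)
def fit(new,C,a0):
    for cam,ban in(("scene",0),("top",1)):
        a=cv2.GaussianBlur(cv2.imread(f"pics/{cam}0.png"),(0,0),.6).astype(np.float32);b=cv2.GaussianBlur(new[cam],(0,0),.6).astype(np.float32)
        src=proj(cam,corners(0,C,a0)).astype(np.float32); res=[]
        for d in np.arange(-5,15.1,.5):
            dst=proj(cam,corners(np.radians(d),C,a0)).astype(np.float32)
            H=cv2.getPerspectiveTransform(src,dst)
            w=cv2.warpPerspective(b,H,(560,420),flags=cv2.INTER_CUBIC|cv2.WARP_INVERSE_MAP)
            m=np.zeros((420,560),np.uint8);cc=src.mean(0)
            cv2.fillConvexPoly(m,np.int32(np.round(cc+(src-cc)*1.3)),1)
            if ban: m[:, :344]=0
            A=a[m>0];W=w[m>0];res.append((np.corrcoef(A.ravel(),W.ravel())[0,1],d))
        print(cam,"best",sorted(res)[-4:],"n",int(m.sum()))
E
python3 - <<'E'
from card import *
np.set_printoptions(precision=1,suppress=True)
p=np.array([238.1,189.2])
print("scene disp",atz("scene",p-[2,1.12],41)-atz("scene",p,41))
new={c:cv2.imread(f"pics/{c}9.png") for c in("scene","top")}
for C,a in(((543,-241,0),(462-543,-233+241)),((540,-243,0),(463-540,-235+243))):
    fit(new,np.array(C,float),np.arctan2(a[1],a[0]))
E
```

```text
scene disp [-0.2 -9.   0. ]
scene best [(np.float64(0.9829490473765715), np.float64(8.5)), (np.float64(0.9862573917474614), np.float64(7.0)), (np.float64(0.9866786873771866), np.float64(8.0)), (np.float64(0.9876189244385383), np.float64(7.5))] n 176
top best [(np.float64(0.9900471183811187), np.float64(9.0)), (np.float64(0.9924627488536055), np.float64(7.5)), (np.float64(0.9928842718402442), np.float64(8.5)), (np.float64(0.9937315366524164), np.float64(8.0))] n 27
scene best [(np.float64(0.9845796041352399), np.float64(6.5)), (np.float64(0.985911371068922), np.float64(8.0)), (np.float64(0.9877144196965731), np.float64(7.0)), (np.float64(0.9881521292225484), np.float64(7.5))] n 176
top best [(np.float64(0.9702851906183962), np.float64(8.5)), (np.float64(0.9716098966653391), np.float64(7.0)), (np.float64(0.9740677557063876), np.float64(8.0)), (np.float64(0.9746190772786861), np.float64(7.5))] n 34
```

Both fixed cameras agree: the base is turned 7.5° counter-clockwise (card ≈10.5 mm off, limit 15). I'll re-grip and turn a little clockwise, which makes sure of the button and brings the card back.

{"fn": "move_arm", "kwargs": {
  "deltas": [
    [0.08, 0.45, 0, 0, 0, 0, 1],
    [0.16, 0.9, 0, 0, 0, 0, 1],
    [0.17, 1, 0, 0, 0, 0, 1]
  ]
}}

```text
t: 21.65
tcp_pos: [437.0, -418.0, 360.3]
eef_rot: [3.141, 0.014, 2.415]
ft_force: [0.4, 0.2, -0.3]
opening: 85.3
```

{"fn": "move_arm", "kwargs": {
  "deltas": [
    [0.08, 0.45, 0, 0, 0, 0, 1],
    [0.16, 0.9, 0, 0, 0, 0, 1],
    [0.17, 1, 0, 0, 0, 0, 1]
  ]
}}

```text
t: 21.95
tcp_pos: [494.5, -324.8, 360.9]
eef_rot: [3.137, 0.014, 2.425]
ft_force: [0.4, 0.2, -0.3]
opening: 85.1
```

{"fn": "move_arm", "kwargs": {
  "deltas": [
    [0.08, 0.45, 0, 0, 0, 0, 1],
    [0.16, 0.9, 0, 0, 0, 0, 1],
    [0.17, 1, 0, 0, 0, 0, 1],
    [0.17, 1, 0, 0, 0, 0, 1]
  ]
}}

```text
t: 22.35
tcp_pos: [548.5, -235.7, 361.3]
eef_rot: [3.136, 0.014, 2.43]
ft_force: [-0.2, -0.2, -0.3]
opening: 85.3
```

```bash
python3 - <<'E'
from h import *
plan([545.2,-240.5,300])
E
```

```text
t 22.35 pos [ 548.5 -235.7  361.3] rot [3.136 0.014 2.43 ] q7 1.02 d [ 0.002 -0.061  0.612] w [0.0053 0.0132 0.    ] F [-0.2 -0.2 -0.3] M [-0.02 -0.   -0.02] open 85.3
```

{"fn": "move_arm", "kwargs": {
  "deltas": [
    [0, -0.06, 0.3, 0.005, 0.013, 0, 1],
    [0, -0.06, 0.6, 0.005, 0.013, 0, 1],
    [0, -0.06, 0.6, 0.005, 0.013, 0, 1],
    [0, -0.06, 0.6, 0.005, 0.013, 0, 1]
  ]
}}

```text
t: 22.75
tcp_pos: [544.8, -242.1, 301.6]
eef_rot: [-3.141, -0.0, 2.428]
ft_force: [0.5, 0.5, 0.6]
opening: 85.0
```

```bash
python3 - <<'E'
from h import *
plan([545.2,-240.5,195])
s=bot.observe();bot.grab_frame("wrist")
for r in bot.place_of("wrist","cap"): print(r["confidence"],r["point"],watz(r["point"],s,224))
E
```

```text
t 22.75 pos [ 544.8 -242.1  301.6] rot [-3.141 -0.     2.428] q7 1.01 d [0.008 0.016 1.066] w [-0.0004 -0.0001  0.    ] F [0.5 0.5 0.6] M [-0.01 -0.07  0.01] open 85.0
0.91 [276.9, 228.4] [ 545.22454547 -237.90880915  224.        ]
```

{"fn": "move_arm", "kwargs": {
  "deltas": [
    [0.008, 0.018, 0.3, 0, 0, 0, 1],
    [0.008, 0.018, 0.6, 0, 0, 0, 1],
    [0.008, 0.018, 0.85, 0, 0, 0, 1],
    [0.008, 0.018, 1, 0, 0, 0, 1],
    [0.008, 0.018, 1, 0, 0, 0, 0.7],
    [0.008, 0.018, 1, 0, 0, 0, 0.7]
  ]
}}

```text
t: 23.45
tcp_pos: [547.8, -240.1, 204.5]
eef_rot: [3.14, 0.005, 2.429]
ft_force: [0.5, 0.1, 1.0]
opening: 60.5
```

{"fn": "move_arm", "kwargs": {
  "deltas": [
    [0, 0, 0.06, 0, 0, 0, 0.66],
    [0, 0, 0.06, 0, 0, 0, 0.62],
    [0, 0, 0.06, 0, 0, 0, 0.58],
    [0, 0, 0.06, 0, 0, 0, 0.45],
    [0, 0, 0.06, 0, 0, 0, 0.45]
  ]
}}

```text
t: 23.95
tcp_pos: [547.9, -241.0, 199.4]
eef_rot: [3.141, 0.006, 2.428]
ft_force: [-2.6, -1.4, 5.4]
opening: 48.9
```

```bash
python3 m.py|head -1
```

```text
t 24.1 pos [ 548.  -241.   199.4] yaw 139.1 M [-0.47   0.569 -0.031] F [-2.4 -1.6  5.5] Mz [-0.028 -0.028 -0.049 -0.018]
```

{"fn": "move_arm", "kwargs": {
  "deltas": [
    [0, 0, 0, 0, 0, 0.04, 0.45],
    [0, 0, 0, 0, 0, 0.08, 0.45],
    [0, 0, 0, 0, 0, 0.08, 0.45]
  ]
}}

```text
t: 24.45
tcp_pos: [547.8, -240.7, 199.5]
eef_rot: [3.14, 0.006, 2.344]
ft_force: [-1.8, -0.7, 0.5]
opening: 49.0
```

```bash
python3 m.py|head -1; cat > c.py <<'E'
from card import *
new={c:bot.grab_frame(c) for c in("scene","top")}
C=np.array([543,-241,0.]);fit(new,C,np.arctan2(8,-81))
E
python3 c.py
```

```text
t 24.6 pos [ 547.8 -240.8  199.5] yaw 134.4 M [ 0.088  0.327 -0.027] F [-1.4 -0.5  1.6] Mz [ 0.002 -0.016 -0.103  0.008]
scene best [(np.float64(0.9820344868361717), np.float64(6.5)), (np.float64(0.9836901332514503), np.float64(8.0)), (np.float64(0.9852656351867611), np.float64(7.0)), (np.float64(0.9858659237560526), np.float64(7.5))] n 176
top best [(np.float64(0.9906728645191868), np.float64(9.0)), (np.float64(0.9920292132707877), np.float64(7.5)), (np.float64(0.9931604766365547), np.float64(8.5)), (np.float64(0.9935392807209128), np.float64(8.0))] n 27
```

{"fn": "move_arm", "kwargs": {
  "deltas": [
    [0, 0, 0, 0, 0, 0.04, 0.45],
    [0, 0, 0, 0, 0, 0.08, 0.45],
    [0, 0, 0, 0, 0, 0.08, 0.45]
  ]
}}

```text
t: 25.05
tcp_pos: [547.6, -240.8, 199.5]
eef_rot: [3.14, 0.005, 2.261]
ft_force: [-1.9, 0.1, 2.5]
opening: 49.0
```

```bash
python3 m.py; python3 c.py
```

```text
t 25.2 pos [ 547.7 -240.8  199.5] yaw 129.6 M [ 0.147  0.596 -0.012] F [-2.5  0.2  2.6] Mz [ 0.016 -0.004 -0.079  0.02 ]
[[ 27  28  34  58  57  63  75  86  97 105 115 121 124 130 134 116  26  24]
 [ 34  28  31  49  57  63  72  85  97 105 112 123 124 131 133 115  25  19]
 [ 27  20  18  39  55  62  70  82  94 102 112 115 126 130 134 118  33  14]
 [ 30  22  13  33  61  61  69  82  92 103 109 120 126 131 135 119  36  12]
 [ 28  19  14  27  60  63  62  78  86  91  93 101 105 131 132 109  31   6]
 [ 23  12   8  22  50  61  63  77  80  56  51  82  83 127 118  75  21  11]
 [ 27  14   6  14  36  55  66  78  84  65  63  88  98 104  72  22  13  13]
 [ 26  21   3   8  21  36  51  63  81  86  77  81  92  49  16  11  16  11]
 [ 26  29   8   6   1  11  18  34  47  55  45  40  22  17  10  10  10  10]]
scene best [(np.float64(0.982088570499483), np.float64(6.5)), (np.float64(0.982467881809077), np.float64(8.0)), (np.float64(0.9850955598196407), np.float64(7.0)), (np.float64(0.9852926000573997), np.float64(7.5))] n 176
top best [(np.float64(0.9906239676338089), np.float64(9.0)), (np.float64(0.9928914438078977), np.float64(7.5)), (np.float64(0.9934026329300875), np.float64(8.5)), (np.float64(0.9941434584469381), np.float64(8.0))] n 27
```

```bash
python3 - <<'E'
from h import *
np.set_printoptions(precision=1,suppress=True)
im=bot.grab_frame("wrist"); s=bot.observe(); cv2.imwrite("pics/w10.png",im)
m=[r for r in bot.cut_out("wrist","upper")]
print([(round(r["confidence"],2),r["point"],int(r["pixels"].sum())) for r in m])
def az(p,pos,yaw,C=(544,-241)):
    q=watz(p,{"tcp_pos":pos,"eef_rot":[np.pi,0,np.radians(yaw)]},194); return np.degrees(np.arctan2(q[1]-C[1],q[0]-C[0])),np.hypot(*(q[:2]-C))
def ball(im):  # dark round ball at far end of bar, above base
    g=cv2.GaussianBlur(cv2.cvtColor(im,cv2.COLOR_BGR2GRAY),(0,0),2)
    c=cv2.HoughCircles(g[20:170,100:300],cv2.HOUGH_GRADIENT,1,50,param1=60,param2=15,minRadius=14,maxRadius=45)
    return None if c is None else c[0]+[100,20,0]
a=cv2.imread("pics/w8.png")
print("w8",ball(a)); print("now",ball(im))
print("v3",az((232,97),[542.8,-244.6,322.6],-156.5),az((315,303),[542.8,-244.6,322.6],-156.5))
print("v6",az((176.5,73.5),[545.2,-240.3,195],137.6)); print("v7",az((176.5,73.5),[545.2,-240.7,195],133.4))
print("v9",az((235,82.5),[544.3,-240.4,274.2],138.8),az((302.5,346),[544.3,-240.4,274.2],138.8))
yaw=np.degrees(s["eef_rot"][2]);
for c in (ball(im) if ball(im) is not None else []): print("now",c,az(c[:2],s["tcp_pos"],yaw))
for c in (ball(a) if ball(a) is not None else []): print("w8",c,az(c[:2],[545.2,-240.6,195],135.2))
E
```

```text
[(0.94, [248.4, 237.4], 23297)]
w8 [[172.5  75.5  38.1]
 [248.5 138.5  37.4]]
now [[208.5  50.5  29.9]
 [222.5 167.5  33. ]]
v3 (np.float64(-136.78225433392154), np.float64(101.37241378480408)) (np.float64(46.39431040538118), np.float64(99.63717674469548))
v6 (np.float64(157.96801655400571), np.float64(100.064357132777))
v7 (np.float64(153.93967908587396), np.float64(99.97077633585596))
v9 (np.float64(151.61465720559517), np.float64(101.39467891211542)) (np.float64(-27.085269537326663), np.float64(105.4294042616033))
now [208.5  50.5  29.9] (np.float64(141.62819406909244), np.float64(102.8229353469447))
now [222.5 167.5  33. ] (np.float64(147.86676472165283), np.float64(58.50629300683132))
w8 [172.5  75.5  38.1] (np.float64(156.69454350248694), np.float64(99.9068679296512))
w8 [248.5 138.5  37.4] (np.float64(142.04346393241832), np.float64(70.20595029126505))
```

{"fn": "move_arm", "kwargs": {
  "deltas": [
    [0, 0, 0.01, 0, 0, 0.03, 0.45],
    [0, 0, 0.01, 0, 0, 0.05, 0.45],
    [0, 0, 0.01, 0, 0, 0.05, 0.45]
  ]
}}

```text
t: 25.75
tcp_pos: [547.8, -241.2, 199.4]
eef_rot: [3.14, 0.006, 2.208]
ft_force: [-5.3, -0.3, 9.1]
opening: 49.1
```

```bash
python3 m.py; python3 c.py
```

```text
t 25.9 pos [ 547.8 -241.2  199.4] yaw 126.6 M [0.311 1.147 0.081] F [-5.3 -0.1  8.7] Mz [0.075 0.088 0.127 0.034]
[[ 29  27  39  54  58  61  76  85  97 107 113 122 126 128 135 122  28  20]
 [ 26  26  34  52  63  66  73  86  98 105 113 122 127 134 135 118  23  17]
 [ 29  27  21  43  60  58  70  83  93 103 117 119 123 131 131 119  31  15]
 [ 32  19  15  37  56  59  68  82  95 102 110 119 126 131 132 122  33   9]
 [ 27  15  13  31  57  60  66  79  88  88  93 102 110 132 134 113  31  10]
 [ 25  16   2  22  52  62  66  79  79  37  50  88  95 129 119  73  16  11]
 [ 26  24  12  16  33  56  62  77  79  40  51  95 113 108  71  22   8  15]
 [ 31  22   9   6  20  35  52  66  78  68  58  83  91  50  20  12  10  11]
 [ 27  26   7  10  12  14  26  29  52  55  47  41  27  13   8  14  14  12]]
scene best [(np.float64(0.9820331020548704), np.float64(6.5)), (np.float64(0.9842253431528385), np.float64(8.0)), (np.float64(0.9853438580721717), np.float64(7.0)), (np.float64(0.9861807135781513), np.float64(7.5))] n 176
top best [(np.float64(0.9899324412359483), np.float64(9.0)), (np.float64(0.9908843880639464), np.float64(7.5)), (np.float64(0.9924501394110843), np.float64(8.5)), (np.float64(0.9927083114795185), np.float64(8.0))] n 27
```

{"fn": "move_arm", "kwargs": {
  "deltas": [
    [0.012, -0.016, -0.005, 0, 0, 0.04, 0.45],
    [0.012, -0.016, -0.005, 0, 0, 0.08, 0.45],
    [0.012, -0.016, -0.005, 0, 0, 0.08, 0.45]
  ]
}}

```text
t: 26.35
tcp_pos: [545.9, -240.8, 199.5]
eef_rot: [3.139, 0.006, 2.125]
ft_force: [-0.4, 0.6, -2.9]
opening: 49.0
```

```bash
python3 m.py; python3 c.py
```

```text
t 26.5 pos [ 545.9 -240.9  199.5] yaw 121.8 M [0.238 0.04  0.036] F [-0.2  1.  -3.2] Mz [ 0.034  0.053  0.06  -0.003]
[[ 31  30  34  47  57  61  71  84  93 103 115 121 125 132 130 116  44  20]
 [ 29  26  24  43  59  61  71  79  87 100 107 116 123 130 137 121  58  18]
 [ 29  25  17  34  61  61  69  79  88 101 112 118 122 130 130 121  59  12]
 [ 26  28   4  28  56  60  63  76  89 100 113 119 125 129 133 125  52  12]
 [ 27  21   7  16  54  61  65  77  85  83  95 120 115 131 133 111  27  12]
 [ 24  25   3  12  41  59  67  73  69  42  68 111 111 126 118  73  19   8]
 [ 34  25   3   3  20  50  59  73  69  46  68 103 111 106  72  22  13   9]
 [ 29  29  17   7  17  27  45  57  67  70  77  95  91  52  21   8  11  16]
 [ 25  26   7   6   5  11  16  24  31  39  41  35  22  14  13  11  13  13]]
scene best [(np.float64(0.9769785565771685), np.float64(8.0)), (np.float64(0.981419244637116), np.float64(7.5)), (np.float64(0.9815187457266912), np.float64(6.5)), (np.float64(0.9829720577678193), np.float64(7.0))] n 176
top best [(np.float64(0.9902759451507602), np.float64(9.0)), (np.float64(0.9918008100919158), np.float64(7.5)), (np.float64(0.9929311770158122), np.float64(8.5)), (np.float64(0.9934525992212843), np.float64(8.0))] n 27
```

```bash
python3 - <<'E'
from h import *
np.set_printoptions(linewidth=250)
now=bot.grab_frame("wrist"); cv2.imwrite("pics/w11.png",now)
for n in("w8","w10","w11"):
    g=cv2.cvtColor(cv2.imread(f"pics/{n}.png"),cv2.COLOR_BGR2GRAY).astype(int)
    print(n); print(g[184:230:2,262:316:2])
o=ray("scene",(0,0))[0]; print("scene cam",o,"az",np.degrees(np.arctan2(o[1]+241,o[0]-544)))
E
```

```text
w8
[[ 19 142 138 141 141 140 140 144 149 158 124  20  37  38  40  39  37  33  25  79  73  69  73  73  74  69  74]
 [129 126 136 137 137 138 144 143 147 144 146 151 129  29  32  35  43  35  37  28  76  72  72  70  71  69  70]
 [122 130 133 137 139 139 140 144 142 146 144 145 148 158  28  33  33  34  35  26  82  71  72  71  68  70  73]
 [124 127 134 139 137 141 144 142 142 143 143 144 146 146 157  22  36  36  37  25  39  74  70  73  68  67  68]
 [125 131 133 135 139 142 141 142 142 142 143 144 147 147 147 125  31  38  40  36  23  78  72  73  72  69  72]
 [125 133 135 138 140 139 143 139 145 146 144 142 146 148 148 153  20  37  37  29  27  80  73  72  70  72  68]
 [127 131 134 138 135 139 144 140 142 143 142 143 144 146 148 154  11  36  31  34  33  49  69  73  70  72  73]
 [129 132 134 137 139 141 139 139 141 139 144 144 147 146 146 147 156  27  35  35  29  19  74  69  68  68  72]
 [126 131 137 135 137 138 141 142 142 143 143 143 143 146 148 145 151  21  32  36  33  20  75  71  72  68  68]
 [133 132 137 140 141 139 143 142 141 143 143 142 146 146 144 146 144  69 141  30  42  15  76  72 
[... 5947 characters left out ...]
 143 145 145 143 140 139 140 135 133 112  66  67  64  72  67  65  70]
 [154 149 144 140 142 133  96  86  89 124 157 151 147 143 141 140 138 139 135 130  63  69  66  64  67  66  71]
 [156 151 148 145 142 134 135  25  19  18  28  28  57 127 153 144 138 138 136 132  62  69  72  67  67  67  67]
 [155 152 149 142 143 137 136  17  34  28  28  31  22  24  23  57 158 143 136 133  88  69  72  65  66  71  69]
 [155 154 149 142 142 140 129  15  28  29  34  32  21  34  24  27  21  54 153 137 131  65  70  67  66  67  65]
 [152 154 149 142 144 142 133  68  35  29  30  27  21  34  31  35  25  27  21 118 136  62  67  66  65  69  68]]
scene cam [1123.87856201  370.69886175 1108.10077127] az 46.52968296154219
```

```bash
python3 - <<'E'
from h import *
np.set_printoptions(precision=1,suppress=True,linewidth=200)
s=bot.observe();bot.grab_frame("wrist");print(np.degrees(s["eef_rot"][2]))
def white(g,s,C=(543,-241)):
    m=((g.min(2)>120)&(g.max(2).astype(int)-g.min(2)<25)).astype(np.uint8); n,l,st,ce=cv2.connectedComponentsWithStats(m)
    for i in range(1,n):
        if st[i,4]>60:
            q=watz(ce[i],s,41); r=q[:2]-C
            if 60<np.hypot(*r)<110: print(ce[i],st[i,4],q,"az",np.degrees(np.arctan2(r[1],r[0])))
print([(r["confidence"],r["point"],watz(r["point"],s,41)) for r in bot.place_of("wrist","ticket")])
for n,pos,yaw in(("w8",[545.2,-240.6,195],135.2),("w10",[547.7,-240.8,199.5],129.6),("w11",[545.9,-240.9,199.5],121.8)):
    print(n); white(cv2.imread(f"pics/{n}.png"),{"tcp_pos":pos,"eef_rot":[np.pi,0,np.radians(yaw)]})
for c in("scene","top"):
    a=cv2.imread(f"pics/{c}0.png");b=bot.grab_frame(c);p=cv2.imread(f"pics/{c}9.png")
    x,y=((231,180) if c=="scene" else (336,229))
    for i in(a,p,b): print(c);print(i[y:y+16 if c=="scene" else y+10,x:x+20].max(2).astype(int)[::2] if c=="scene" else i[y:y+10,x:x+20].min(2))
E
```

```text
121.7935761472121
[(0.86, [199.1, 153.6], array([ 465.2, -238.1,   41. ])), (0.55, [79.8, 66.4], array([ 345.7, -226.3,   41. ]))]
w8
[206.2 280.4] 461 [ 556.5 -348.8   41. ] az -82.87134963231436
[338.4 278.6] 422 [ 652.  -249.8   41. ] az -4.610077309419328
w10
[197.2 151.4] 170 [ 464.  -248.2   41. ] az -174.81467696442442
w11
[195.5 158.6] 201 [ 463.7 -243.5   41. ] az -178.17723293092973
scene
[[156 129 147 166 173 176 175 174 172 174 170 175 175 178 171 169 170 163 166 167]
 [162 126  65  75 115 152 172 172 172 172 173 173 172 170 168 177 179 179 175 173]
 [177 166 104  69  66  67  86 134 162 174 178 173 170 173 173 171 169 172 169 172]
 [ 69  98 103  70  65  68  69  65  71  95 129 162 172 177 178 178 176 176 169 167]
 [ 28  26  23  31  46  64  75  75  68  65  66  71  93 137 168 171 173 174 175 177]
 [ 31  32  30  30  36  52  71  85 101  93  77  68  64  93 156 170 165 160 162 168]
 [ 48  40  36  36  33  27  29  41  56  78  84  94  79  75 114 171 177 169 169 169]
 [ 46  48  50  50  49  44  48  48  37  41  54  52  44  47  68 107 157 175 171 169]]
scene
[[129 153 174 173 174 174 1
[... 3113 characters left out ...]
75  73  75  75  74  75  72  75  75]
 [ 77  77  78  79  79  80  79  81  83  87  86  87  87  84  84  85  82  81  83  79]
 [ 78  81  82  93 103 107 107 105 109 114 115 115 115 111 112 108 106 104 103 102]
 [ 79  83  99 117 133 139 136 137 141 142 144 142 138 137 136 133 131 131 130 125]
 [ 81  90 109 132 144 146 149 148 149 151 151 148 148 145 143 140 139 138 136 127]
 [ 77  91 109 127 135 136 138 141 141 142 140 141 139 138 133 126 124 122 119 111]
 [ 85  89  95 108 108 111 113 116 115 116 117 113 115 113 108 102 100  97  95  90]
 [ 93  93  90  90  90  87  89  90  90  89  89  87  88  85  84  85  83  85  90  90]
 [110 108 101  95  93  90  87  86  87  88  87  86  87  89  88  90  91  97 104 111]]
```

```bash
python3 - <<'E'
from h import *
np.set_printoptions(linewidth=250)
def show(n,g,x,y,w=26,h=22): print(n);print(g[y:y+h,x:x+w])
for n in("v5","v6","v7"):
    g=cv2.cvtColor(cv2.imread(f"pics/{n}.png"),cv2.COLOR_BGR2GRAY).astype(int)
    show(n,g[::2,::2],98,70,18,20)
for n in("w8","w10","w11"):
    g=cv2.cvtColor(cv2.imread(f"pics/{n}.png"),cv2.COLOR_BGR2GRAY).astype(int); show(n,g,290,190,14,24)
E
```

```text
v5
[[124 125 131 132 139 143  75  33  36  36  42  42  33  24  65  70  71  69]
 [123 126 128 131 134 138 144  99  27  38  36  41  32  29  41  69  70  70]
 [121 126 129 131 135 135 138 147  76  28  37  38  40  35  32  74  70  72]
 [123 126 129 131 135 136 139 142 149  69  31  40  38  34  30  57  70  70]
 [123 127 127 130 133 136 138 140 142 120  29  36  34  37  31  41  72  73]
 [124 126 126 130 132 136 140 141 142 109  21  32  34  36  32  36  74  70]
 [122 125 127 132 133 134 137 137 140 150  47  36  37  35  36  31  75  69]
 [124 124 127 130 132 134 135 138 141 143 120  26  36  36  37  29  69  70]
 [123 125 126 130 133 134 135 141 139 140 148  37  33  32  33  29  63  74]
 [122 124 127 129 130 135 137 140 140 141 141 139  31  35  31  29  66  70]
 [122 125 129 128 132 134 134 139 138 140 140 143  27  33  37  24  64  69]
 [123 124 128 128 131 133 138 138 139 142 141 144  10  32  34  31  78  72]
 [122 126 128 129 132 133 134 135 141 140 140 142  88  30  34  31  73  71]
 [124 125 125 131 131 132 135 138 139 139 141 142 135  26  33  38  76  71]
 [121 125 127 127 130 132 133 135 138 139 141 1
[... 6973 characters left out ...]
6 137 135 134 139  12  26  33  35  28  17  49  73]
 [139 138 140 137 137 136  67  22  34  30  29  16  62  77]
 [141 140 139 138 135 135  69  17  31  30  15  13  71  70]
 [141 139 136 136 135 137 145  17  29  32  21  29  75  69]
 [140 140 140 139 134 137 135  60  23  11   8  60  69  67]
 [139 139 140 139 136 132 136  74  20  24  20  57  71  70]
 [142 143 139 141 139 135 136 142  15  17  31  73  67  66]
 [140 144 138 138 139 134 135 140   0   7  59  71  64  69]
 [140 140 140 140 140 133 134 136  61  14  76  66  63  65]
 [139 142 138 138 138 137 137 135  64  47  74  70  67  66]
 [140 141 140 136 138 136 135 136 134  61  67  70  66  64]
 [142 139 137 141 140 140 132 136 134  80  66  71  70  67]]
```

```bash
python3 - <<'E'
from h import *
np.set_printoptions(precision=1,suppress=True,linewidth=200)
P,Q=atz("top",(367.9,179.3),194),atz("top",(341.5,231.9),194); print("after release bar (top):",P,Q,np.degrees(np.arctan2(*(P-Q)[1::-1]))+180)
def ball(im):
    g=cv2.GaussianBlur(cv2.cvtColor(im,cv2.COLOR_BGR2GRAY),(0,0),2)
    c=cv2.HoughCircles(g[10:170,100:300],cv2.HOUGH_GRADIENT,1,50,param1=60,param2=12,minRadius=14,maxRadius=45); return c[0]+[100,10,0]
for n,pos,yaw in(("w8",[545.2,-240.6,195],135.2),("w10",[547.7,-240.8,199.5],129.6),("w11",[545.9,-240.9,199.5],121.8)):
    for c in ball(cv2.imread(f"pics/{n}.png")):
        q=watz(c[:2],{"tcp_pos":pos,"eef_rot":[np.pi,0,np.radians(yaw)]},194);r=q[:2]-[544,-241];print(n,c,q,np.degrees(np.arctan2(r[1],r[0])),np.hypot(*r))
b=bot.grab_frame("scene")
# bar in scene: bright ball ends; project candidates of bar azimuth, print darkness of the two balls
g=cv2.GaussianBlur(cv2.cvtColor(b,cv2.COLOR_BGR2GRAY),(0,0),1)
for src,gg in(("after release",cv2.GaussianBlur(cv2.imread("pics/scene9.png",0),(0,0),1)),("now",g)):
    res=[]
    for az in range(110,175,2):
        d=np.array([np.cos(np.radians(az)),np.sin(np.radians(az)),0])
        e=[proj("scene",np.array([543,-241,194])+k*d)[0] for k in(102,-102,70,-70)]
        v=[int(gg[int(round(p[1])),int(round(p[0]))]) for p in e]; res.append((az,*v))
    print(src,res)
E
```

```text
after release bar (top): [ 633.2 -291.5  194. ] [ 456.3 -198.6  194. ] 152.29556483066077
w8 [172.5  75.5  38.1] [ 452.1 -201.6  194. ] 156.7611972980725 99.96673413651955
w8 [242.5 133.5  16.7] [ 485.5 -198.2  194. ] 143.81098867843346 72.48720966967255
w8 [136.5 137.5  44.4] [ 456.5 -229.6  194. ] 172.55492489190812 88.20585871574963
w10 [208.5  50.5  29.9] [ 463.2 -177.2  194. ] 141.6815814757006 102.93770223486419
w10 [224.5 168.5  35.1] [ 495.2 -209.7  194. ] 147.28963292545663 57.95484207307486
w10 [172.5 129.5  36. ] [ 469.  -210.4  194. ] 157.8229989293472 81.02621227364558
w11 [209.5  50.5  30.8] [ 471.2 -166.2  194. ] 134.23117619305717 104.39338076749064
w11 [225.5 167.5  33.3] [ 498.3 -202.3  194. ] 139.77458852174485 59.85469117611497
w11 [219.5 111.5  33.1] [ 485.1 -183.7  194. ] 135.76176938748608 82.1664290739352
after release [(110, 125, 143, 144, 146), (112, 81, 145, 144, 146), (114, 81, 145, 133, 142), (116, 54, 144, 133, 142), (118, 43, 143, 106, 142), (120, 40, 141, 106, 143), (122, 47, 141, 74, 143), (124, 50, 142, 52, 143), (126, 50, 142, 52, 143), (128, 54, 14
[... 709 characters left out ...]
111, 146), (120, 43, 145, 111, 145), (122, 48, 139, 84, 145), (124, 44, 123, 81, 138), (126, 44, 87, 81, 138), (128, 34, 44, 102, 128), (130, 24, 44, 102, 114), (132, 13, 17, 126, 114), (134, 16, 8, 126, 94), (136, 17, 8, 137, 94), (138, 17, 15, 130, 80), (140, 19, 33, 130, 80), (142, 26, 33, 104, 90), (144, 40, 67, 100, 121), (146, 50, 94, 69, 121), (148, 51, 99, 69, 147), (150, 53, 97, 54, 147), (152, 53, 104, 52, 150), (154, 53, 104, 50, 150), (156, 53, 124, 50, 149), (158, 52, 146, 51, 149), (160, 53, 155, 51, 138), (162, 52, 156, 50, 151), (164, 49, 155, 50, 148), (166, 50, 151, 50, 154), (168, 43, 155, 50, 152), (170, 46, 149, 50, 152), (172, 42, 131, 56, 152), (174, 37, 133, 70, 150)]
```

{"fn": "move_arm", "kwargs": {
  "deltas": [
    [0, 0, 0.012, 0, 0, 0.0, 0.45],
    [0, 0, 0.012, 0, 0, 0.04, 0.45],
    [0, 0, 0.012, 0, 0, 0.08, 0.45],
    [0, 0, 0.012, 0, 0, 0.08, 0.45]
  ]
}}

```text
t: 27.35
tcp_pos: [546.1, -241.0, 199.4]
eef_rot: [3.139, 0.006, 2.042]
ft_force: [-2.2, 1.8, 3.9]
opening: 48.7
```

```bash
python3 m.py; python3 c.py; python3 - <<'E'
from h import *
np.set_printoptions(linewidth=250)
im=bot.grab_frame("wrist");cv2.imwrite("pics/w12.png",im);print(cv2.cvtColor(im,cv2.COLOR_BGR2GRAY)[182:208,288:304])
E
```

```text
t 27.5 pos [ 546.1 -241.   199.4] yaw 117.1 M [0.498 0.596 0.451] F [-2.7  1.9  5.2] Mz [0.452 0.439 0.477 0.438]
[[ 24  30  35  51  59  59  73  83  96 104 112 120 125 130 131 117  42  25]
 [ 26  26  28  39  58  63  71  83  94 101 112 120 122 130 135 121  58  19]
 [ 29  27  15  35  60  57  69  80  91 100 108 116 125 131 130 124  61  16]
 [ 29  20   9  27  61  58  65  77  90 103 107 117 126 128 134 121  55  14]
 [ 28  17   6  21  53  58  62  75  76  80  97 116 126 129 134 111  34  15]
 [ 27  26   7  15  38  60  62  64  38  32  67 101 122 131 126  75  16  17]
 [ 31  24  10   5  26  51  61  70  46  45  70  96 108 108  92  27   9  11]
 [ 29  27  15   8  14  26  45  60  60  63  78  97  90  52  26  12  11  17]
 [ 30  26  13   6   8  13  14  26  36  39  46  42  26  13   9  10  13  11]]
scene best [(np.float64(0.9824705988983167), np.float64(6.0)), (np.float64(0.9835744977723729), np.float64(7.5)), (np.float64(0.9861095082105686), np.float64(6.5)), (np.float64(0.9864157646861882), np.float64(7.0))] n 176
top best [(np.float64(0.9915125103166118), np.float64(8.5)), (np.float64(0.9936589878224
[... 1172 characters left out ...]
  30  29  32  30  25  37  75]
 [139 136 138 134 132 133 132  74  35  32  29  37  31  22  27  76]
 [137 139 138 136 134 131 132  75  20  29  37  28  31  21  24  73]
 [141 139 139 137 134 131 133  71  19  27  36  35  27  25  26  77]
 [139 137 137 138 137 131 132 139  15  30  26  35  27  10  44  73]
 [139 142 136 137 132 132 132 137  30  31  33  29  22  21  44  73]
 [138 140 136 139 138 133 134 132  70  29  30  34  20  13  62  69]
 [137 139 138 139 137 134 133 134 100  19  24  38  25  15  76  73]
 [140 140 142 136 133 135 128 131 136  17  20  24  23  28  69  68]
 [142 139 136 137 137 135 132 135 134  63  22  27  11  57  71  68]
 [139 141 139 137 137 135 131 130 132  71  17  11  15  75  72  64]]
```

The clockwise stop is found: torque +0.45 N·m and the base starts to follow, so the button is engaged (play was wider than expected). Now I'll bring the card back by turning a few degrees more.

{"fn": "move_arm", "kwargs": {
  "deltas": [
    [0, 0, 0, 0, 0, 0.03, 0.45],
    [0, 0, 0, 0, 0, 0.06, 0.45],
    [0, 0, 0, 0, 0, 0.07, 0.45],
    [0, 0, 0, 0, 0, 0.07, 0.45]
  ]
}}

```text
t: 28.1
tcp_pos: [546.2, -241.2, 199.4]
eef_rot: [3.138, 0.006, 1.969]
ft_force: [-0.7, -0.1, 0.1]
opening: 48.3
```

```bash
python3 m.py|head -1; python3 c.py
```

```text
t 28.25 pos [ 546.2 -241.2  199.4] yaw 112.9 M [0.156 0.077 0.621] F [-0.6  0.1  0.5] Mz [0.614 0.643 0.647 0.582]
scene best [(np.float64(0.9903214119447448), np.float64(3.5)), (np.float64(0.9916480728747171), np.float64(5.0)), (np.float64(0.9918232098781269), np.float64(4.0)), (np.float64(0.9925259509838479), np.float64(4.5))] n 176
top best [(np.float64(0.9957723225279891), np.float64(3.5)), (np.float64(0.9958577539294488), np.float64(5.0)), (np.float64(0.997353446516503), np.float64(4.0)), (np.float64(0.9975781429564491), np.float64(4.5))] n 27
```

{"fn": "move_arm", "kwargs": {
  "deltas": [
    [0, 0, 0, 0, 0, 0.03, 0.45],
    [0, 0, 0, 0, 0, 0.06, 0.45],
    [0, 0, 0, 0, 0, 0.07, 0.45],
    [0, 0, 0, 0, 0, 0.07, 0.45]
  ]
}}

```text
t: 28.8
tcp_pos: [546.2, -241.3, 199.4]
eef_rot: [3.137, 0.006, 1.896]
ft_force: [-0.6, 0.1, -0.3]
opening: 48.8
```

```bash
python3 m.py|head -1; python3 c.py
```

```text
t 28.95 pos [ 546.2 -241.3  199.4] yaw 108.6 M [0.049 0.011 0.612] F [-0.1  0.2 -0.3] Mz [0.658 0.625 0.57  0.597]
scene best [(np.float64(0.9883894756611941), np.float64(-0.5)), (np.float64(0.9893874850822791), np.float64(1.0)), (np.float64(0.9906701213406779), np.float64(0.0)), (np.float64(0.9908941313749994), np.float64(0.5))] n 176
top best [(np.float64(0.9896240398980125), np.float64(-0.5)), (np.float64(0.9911297866507603), np.float64(1.0)), (np.float64(0.9923124537069087), np.float64(0.0)), (np.float64(0.9926049922607054), np.float64(0.5))] n 27
```

{"fn": "move_arm", "kwargs": {
  "deltas": [
    [0, 0, 0, 0, 0, -0.03, 0.45],
    [0, 0, 0, 0, 0, -0.05, 0.45],
    [0, 0, 0, 0, 0, -0.05, 0.45]
  ]
}}

```text
t: 29.4
tcp_pos: [545.9, -241.4, 199.4]
eef_rot: [3.138, 0.006, 1.949]
ft_force: [-1.5, -0.8, 1.9]
opening: 48.7
```

```bash
python3 m.py|head -1; python3 c.py
```

```text
t 29.55 pos [ 545.9 -241.4  199.4] yaw 111.6 M [0.002 0.404 0.22 ] F [-1.8 -0.6  1.3] Mz [0.263 0.178 0.239 0.2  ]
scene best [(np.float64(0.9880525696470978), np.float64(-0.5)), (np.float64(0.9893165623490396), np.float64(1.0)), (np.float64(0.9904340767273113), np.float64(0.0)), (np.float64(0.9907212061905282), np.float64(0.5))] n 176
top best [(np.float64(0.9890429695322372), np.float64(-0.5)), (np.float64(0.9909669384833454), np.float64(1.0)), (np.float64(0.9918156158210664), np.float64(0.0)), (np.float64(0.992224827232792), np.float64(0.5))] n 27
```

{"fn": "move_arm", "kwargs": {
  "deltas": [
    [0, 0, 0.004, 0, 0, -0.025, 0.45],
    [0, 0, 0.004, 0, 0, -0.025, 0.45],
    [0, 0, 0.004, 0, 0, -0.025, 0.6],
    [0, 0, 0.004, 0, 0, -0.025, 0.63],
    [0, 0, 0.004, 0, 0, -0.025, 0.7],
    [0, 0, 0.004, 0, 0, -0.025, 1],
    [0, 0, 0.004, 0, 0, -0.025, 1],
    [0, 0, -0.3, 0, 0, -0.025, 1],
    [0, 0, -0.6, 0, 0, -0.025, 1],
    [0, 0, -1, 0, 0, -0.025, 1],
    [0, 0, -1, 0, 0, -0.025, 1],
    [0, 0, -1, 0, 0, -0.025, 1]
  ]
}}

```text
t: 30.9
tcp_pos: [545.9, -241.1, 300.3]
eef_rot: [3.137, 0.008, 1.974]
ft_force: [-1.0, 0.8, -0.4]
opening: 85.3
```

```bash
python3 - <<'E'
from h import *
plan([400,-480,360])
s=bot.observe();im=bot.grab_frame("wrist");cv2.imwrite("pics/w13.png",im)
print([(r["point"],watz(r["point"],s,41)) for r in bot.place_of("wrist","ticket")])
np.set_printoptions(linewidth=250)
E
python3 c.py
```

```text
t 30.9 pos [ 545.9 -241.1  300.3] rot [3.137 0.008 1.974] q7 0.59 d [-1.628 -2.277 -0.596] w [0.0045 0.0074 0.    ] F [-1.   0.8 -0.4] M [ 0.02  0.02 -0.01] open 85.3
[([122.2, 101.1], array([ 346.5755664 , -224.56967249,   41.        ])), ([438.3, 285.4], array([ 830.95603497, -291.09678602,   41.        ])), ([218.9, 141.0], array([ 467.7316982 , -223.11935543,   41.        ]))]
scene best [(np.float64(0.9881829532306645), np.float64(-0.5)), (np.float64(0.9890670039715934), np.float64(1.0)), (np.float64(0.9904327528826404), np.float64(0.0)), (np.float64(0.9906114341132307), np.float64(0.5))] n 176
top best [(np.float64(0.9897531217546741), np.float64(-0.5)), (np.float64(0.9909750346724812), np.float64(1.0)), (np.float64(0.9924072147454284), np.float64(0.0)), (np.float64(0.9925934076389585), np.float64(0.5))] n 27
```

Base is back within ~0.5° by both cameras. Next is a touch test with shut fingers on the cap to check the height: home is TCP z ≈ 243.

{"fn": "move_arm", "kwargs": {
  "deltas": [
    [0, 0, 0, 0.0045, 0.0074, 0, 0],
    [0, 0, 0, 0.0045, 0.0074, 0, 0],
    [0, 0, 0, 0.0045, 0.0074, 0, 0],
    [0, 0, 0.2, 0.0045, 0.0074, 0, 0],
    [0, 0, 0.4, 0.0045, 0.0074, 0, 0],
    [0, 0, 0.5, 0.0045, 0.0074, 0, 0],
    [0, 0, 0.54, 0.0045, 0.0074, 0, 0],
    [0, 0, 0.54, 0.0045, 0.0074, 0, 0]
  ]
}}

```text
t: 31.9
tcp_pos: [545.2, -241.0, 244.3]
eef_rot: [-3.139, -0.003, 1.975]
ft_force: [0.3, -0.6, -0.6]
opening: -0.3
```

{"fn": "move_arm", "kwargs": {
  "deltas": [
    [0, 0, 0.01, 0, 0, 0, 0],
    [0, 0, 0.02, 0, 0, 0, 0],
    [0, 0, 0.03, 0, 0, 0, 0],
    [0, 0, 0.035, 0, 0, 0, 0]
  ]
}}

```text
t: 32.3
tcp_pos: [546.4, -241.3, 243.1]
eef_rot: [-3.141, -0.001, 1.975]
ft_force: [-2.4, 0.5, 13.1]
opening: 0.3
```

Contact is at z≈243, so the cap is at 224 mm: fully home. Retreating and doing the final check.

{"fn": "move_arm", "kwargs": {
  "deltas": [
    [0, 0, -0.3, 0, 0, 0, 0],
    [0, 0, -0.6, 0, 0, 0, 0],
    [0, 0, -1, 0, 0, 0, 0],
    [0, 0, -1, 0, 0, 0, 0]
  ]
}}

```text
t: 32.7
tcp_pos: [549.3, -242.0, 349.4]
eef_rot: [3.134, 0.007, 1.974]
ft_force: [0.1, 0.2, 0.5]
opening: 0.2
```

{"fn": "move_arm", "kwargs": {
  "deltas": [
    [-0.25, -0.4, 0, 0, 0, 0, 0],
    [-0.5, -0.8, 0, 0, 0, 0, 0],
    [-0.65, -1, 0, 0, 0, 0, 0],
    [-0.65, -1, 0, 0, 0, 0, 0]
  ]
}}

```text
t: 33.1
tcp_pos: [479.6, -345.8, 348.7]
eef_rot: [3.137, 0.008, 1.967]
ft_force: [0.2, 0.5, -0.4]
opening: 0.1
```

{"fn": "move_arm", "kwargs": {
  "deltas": [
    [-0.25, -0.4, 0, 0, 0, 0, 0],
    [-0.5, -0.8, 0, 0, 0, 0, 0],
    [-0.65, -1, 0, 0, 0, 0, 0],
    [-0.65, -1, 0, 0, 0, 0, 0],
    [-0.65, -1, 0, 0, 0, 0, 0],
    [-0.65, -1, 0, 0, 0, 0, 0]
  ]
}}

```text
t: 33.7
tcp_pos: [414.1, -442.4, 348.7]
eef_rot: [3.136, 0.008, 1.97]
ft_force: [0.1, 0.0, 0.6]
opening: -0.1
```

```bash
python3 c.py; python3 - <<'E'
from h import *
np.set_printoptions(linewidth=250,precision=1,suppress=True)
s=bot.observe();print(s["t"],s["tcp_pos"])
g=cv2.cvtColor(bot.grab_frame("scene"),cv2.COLOR_BGR2GRAY);print(g[196:205,213:231])
for c in("scene","top"):
    if c=="top": bot.grab_frame("top")
    for th,z in(("upper",24),("cap",224),("finished_stand",0),("spray_can",0),("pump_bottle",0),("gift_carton",0)):
        print(c,th,[(round(r["confidence"],2),np.array(r["point"]),atz(c,r["point"],z)) for r in bot.place_of(c,th)][:2])
g=cv2.cvtColor(cv2.imread("pics/w13.png"),cv2.COLOR_BGR2GRAY);m=np.argwhere(g[150:230,270:320]>165)+[150,270];print("bright px near tube edge w13:",len(m),m[:12].tolist())
E
```

```text
scene best [(np.float64(0.9886401167497468), np.float64(-0.5)), (np.float64(0.9891334020082306), np.float64(1.0)), (np.float64(0.9907253021556127), np.float64(0.0)), (np.float64(0.9907771335225795), np.float64(0.5))] n 176
top best [(np.float64(0.9894039847240923), np.float64(-0.5)), (np.float64(0.9907542321407836), np.float64(1.0)), (np.float64(0.9919914789106744), np.float64(0.0)), (np.float64(0.992230635050277), np.float64(0.5))] n 27
33.8 [ 413.9 -442.7  348.8]
[[ 23  25  33  56  61  58  72  83  94 102 110 119 122 126 124 114  25  21]
 [ 31  24  26  47  59  58  70  81  96 101 106 118 122 128 128 112  32  14]
 [ 24  25  16  35  58  62  66  78  95 103 106 117 121 127 129 117  35  15]
 [ 28  14  13  33  57  59  70  79  89  97 108 113 122 126 132 115  31  13]
 [ 24  17   5  28  58  58  66  74  76  86 109 122 124 126 130 102  22  11]
 [ 26   7   8  17  51  58  65  55  41  82 120 124 124 123 108  52  15  13]
 [ 24  17   7  11  35  53  53  57  43  88 113 116 120 103  72  21   8  11]
 [ 29  29  11   1  15  27  40  51  49  61  81  93  89  53  20  12  15   8]
 [ 26  21  10   6   6  15  15 
[... 539 characters left out ...]
ay([731.5, -36. ,   0. ]))]
scene gift_carton [(0.69, array([415.8, 303.4]), array([508.3, 459.1,   0. ]))]
top upper [(0.85, array([346.9, 217.5]), array([ 528.1, -248.4,   24. ]))]
top cap [(0.57, array([357.3, 204.6]), array([ 541.8, -247. ,  224. ])), (0.3, array([156.5, 229.7]), array([458.7, 394.9, 224. ]))]
top finished_stand [(0.97, array([231.4, 223.6]), array([507.1, 181.9,   0. ]))]
top spray_can [(0.82, array([287.3, 164.3]), array([737.6, -28.1,   0. ]))]
top pump_bottle [(0.56, array([411.7, 216.3]), array([ 536.8, -499. ,    0. ]))]
top gift_carton [(0.92, array([155.8, 227.5]), array([491.7, 463. ,   0. ]))]
bright px near tube edge w13: 3 [[172, 287], [172, 288], [173, 288]]
```

```bash
python3 - <<'E'
import cv2,numpy as np
np.set_printoptions(linewidth=250)
g=cv2.cvtColor(cv2.imread("pics/w13.png"),cv2.COLOR_BGR2GRAY);print(g[160:190,274:298])
E
```

```text
[[ 32  35  33  28  36  36  36  33  36  29  27  25  28  16  35  47  64  65  62  63  63  60  60  63]
 [ 18  23  30  29  27  35  31  34  36  35  34  32  26  26  27  38  69  61  62  62  60  64  65  62]
 [141 108  80  23  24  29  35  34  38  34  36  36  33  27  23  25  43  67  62  62  63  58  58  62]
 [129 133 137 140 110  47  20  25  27  33  34  24  26  27  27  16  22  51  65  64  64  63  66  63]
 [129 129 128 132 132 137 110  14  28  32  29  39  34  21  30  26  19  41  64  59  59  64  58  62]
 [127 130 125 129 131 130 134 138  25  23  30  32  35  35  28  28  24  21  69  63  62  63  64  61]
 [128 127 128 127 126 127 127 131 136  38  22  37  30  21  31  26  15  18  40  66  66  58  65  59]
 [127 129 127 126 128 124 126 126 128 132  40  27  30  32  30  36  32  23  32  69  61  61  62  60]
 [127 124 126 127 127 127 126 126 123 127 131  27  25  21  30  29  30  20  21  66  64  63  62  63]
 [130 128 127 126 128 123 128 127 120 124 123 101  19  26  28  35  37  22  26  43  66  59  56  59]
 [126 125 126 128 127 127 126 125 123 122 123 128  33  18  29  27  27  22  19  20  68  60  59  61]
 [126 128 1
[... 1170 characters left out ...]
0  64]
 [ 19  33  24  23  23  26  28  23  23  22  48 107 135 125 116 118  62  20  20  18  66  63  59  64]
 [ 19  26  26  27  22  30  28  26  24  24  19  19  47 107 130 120  90  13  17  30  64  60  60  54]
 [ 25  29  30  31  31  25  22  28  31  21  17  19   8  22  74 129 128  10   7  46  60  59  58  62]
 [ 25  27  29  17  23  23  21  28  26  31  28  33  25  21  16  51 105  56   7  62  58  59  59  60]
 [ 19  27  26  35  32  26  29  31  30  29  28  30  25  29  16  22  27  38  35  66  63  61  58  61]
 [ 27  31  25  33  19  31  24  27  24  25  27  19  27  27  32  32  23  23  52  70  58  58  61  60]
 [ 24  26  29  26  35  28  30  31  24  27  29  21  33  23  27  30  23  21  25  53  63  58  53  57]]
```

The bump (the button, up to 175 gray) still stands out past the tube's edge after release, about 2 px with a dark gap beside it. Handing in.

```bash
python3 -c "
from workcell import bot
print(bot.close_job())"
```

```text
the job is handed in; nothing more can be done
None
```

I pushed the loose top home, turned it clockwise until the button popped out, let go and handed the job in. No verdict was reported. The arm finished clear of everything at about 34 s.

**Checks that passed**
- **Height:** a touch test put the cap top at about 224 mm, so the collar is fully home.
- **Button:** it still showed as a bright bump past the tube's edge after release.
- **Engagement:** the top met a stop when turned either way, and the base followed it each time.
- **Surroundings:** the network positions of the finished stand and the stock matched the start to roughly 15 mm at worst, which is about their noise.

**What went wrong**
- **Overshoot and dragging:** I went past the click, and backing off dragged the stand about 7.5° counter-clockwise (card about 10.5 mm off). I gripped it again and turned it back. Both fixed cameras then put the base within about 0.5° of its start. The stand was therefore dragged round and back, which the task asked not to do, though it ended inside the 15 mm limit.

**What stayed unclear**
- **Free play:** between the two stops the top turned about 25° relative to the base. A 12 mm hole over a 10 mm button should allow about 5°. I did not find out why, so it casts some doubt on the button being fully out.
- **Uprightness:** I did not measure the lean of the top or base at the end, only that they looked upright in the pictures.

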